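Clear the T-slots of the cartridge carousel

ROBOT

A 7-joint arm with a two-finger parallel gripper is mounted at the origin on a cart in front of the work surface, level with it; the furniture and walls round the work are solid. World frame = base frame: x ahead of the robot, y to its left, z up, the work surface at z = 0. Lengths are in m, angles in rad, forces in N, time in s.
With the tool pointing down it reaches from about 0.425 to 0.925 m from the base axis. Payload 6.8 kg.
Tool frame: the origin (TCP) lies at the centre of the arm's flange, where the gripper is bolted on; the fingertips stand 173 mm ahead of it and the grasp point (between the pads) lies 155 mm ahead of it (r.hold_point_z is the distance from the TCP to the grasp point, in m); z points along the fingers, x is the direction in which the jaws open and shut, and the axes are right-handed (so a half turn about z gives the same grasp; the last joint's range is limited). The gripper opens to 85 mm and grips with 20 to 120 N. Pads are 22 mm wide; open, the fingers measure 114 mm over their backs; the gripper's body (76 mm by 85 mm) begins 54 mm behind the grasp point. The pads swing forward as they close: fully open they stand 13 mm farther back than shut.
Start: joints at [-1.436, 0.477, 0.022, 1.555, -0.011, 1.109, -0.083], TCP at [0.162, 0.655, 0.405] pointing down, gripper open.
Joint ranges: [-2.96, 2.96], [-0.34, 2.1], [-1.41, 1.46], [0.24, 2.44], [-1.37, 4.51], [0.17, 1.92], [-2.96, 2.96]. Speed limits (rad/s): [2.39, 2.39, 3.14, 3.14, 3.14, 3.14, 3.14].

INTERFACE

Orientations are given as a rotation vector (axis times angle).
In Python, from bench import r gives the robot as it stands.
- The arm moves only by the tool apply_moves, never from a script. Its arguments are lists of equal length, an entry for each row: "dp": the shift along the tool's x, y, z scaled (see below), a list of three; "twist": the turn, a rotation vector about the tool's x, y, z scaled (see below), a list of three; "jaw": the closure in counts, from 0 (fully open) to 255 (shut). In form: {"dp": [[x, y, z], ...], "twist": [[rx, ry, rz], ...], "jaw": [jaw, ...]}. A call has 1 to 20 rows; each row shifts and turns the pose as measured when the row begins, along the tool's axes as they then stand; what a row does not reach is not made up. The controller multiplies each number of a shift by 12 cm and each number of a turn by 120 degrees. A row lasts 1/10 s, in which the tool goes at most 50 mm and 8.59 degrees, less where a joint would pass 70% of its speed; a pose out of reach is approached as far as the arm can. A call with a number of a shift or a turn outside -1 to 1 is refused whole. A call with a gripper value outside its range is refused whole. The fingers move at their own pace and stop on an object; "grip_force" is the grip in N (left out, the last holds). Time passes only in rows, so rows that do not move let the fingers close. It gives the time, the measured TCP pose, the force and the opening at its end, in the units of the state.
- r.get_obs(): the state, without advancing time (a new reading comes with each control period).
- r.grab_frame(name): name is "side" or "top" or "wrist"; returns a dict with "color" (384x512x3 uint8, red, green, blue), "z_map" (384x512 float32, m along the optical axis (not along the pixel's ray), 0 where there is no reading), "intrinsics" (3x3 intrinsics, pixels), "R" (3x3) and "t" (3): a world point X has camera coordinates R X + t; the wrist camera has in their place "hand_eye" (4x4, takes a point from camera to tool coordinates, whose origin is the TCP and whose axes are the tool frame's). Camera axes: x right, y down, z forward; pixel columns grow to the right and rows downward; lengths in m; the calibration is good to about 2 mm. A picture is of the moment at which its call begins: read the wrist's pose just before it.
- r.hand_in(): hands the job in, once; it reports no verdict.
The state is a dict: "clock": time; "joints": joint angles; "qvel": joint speeds; "tau": joint torques, N m; "tcp_pos": TCP position; "orientation": TCP orientation; "contact_force": force on the tool from outside, world axes, zero at the start; "moment": the same for the moment, N m; "grip_width": finger opening in m.
Only numpy, scipy, OpenCV 4.12 (cv2) and the standard library are available. Lean on these libraries where they do the work, as an engineer would, in place of code of your own. Each camera call takes 0.05 s, during which the arm holds its last target.

TASK

Broken-off cartridge feet are stuck under the lips of the cartridge carousel's T-slots: set the catch pan on the bench close under the discharge mouth, then push every foot with the scraper along its slot and out through the mouth into the pan, turning the carousel from click to click to bring each clogged slot to the mouth. When all of them lie in the pan, leave the carousel clicked home with its home slot at the mouth, stand the scraper back upright in its socket stand, and set the pan with its scrap back on the bench to the right, level and at least a hand's breadth clear of the carousel. Leave the timer and the specimen cups undisturbed.

Things in the scene. Friction and masses are not known exactly. Their poses are not given: they have to be found in the camera images.
- housing: fixed round white housing under the carousel; origin on the carousel's upright axis at bench level; x axis level, out through the discharge mouth. Column 208 mm across. A guard wall (outside 257 mm across, z = 50 to 80 mm, nothing below its overhang) shuts the slots' outer ends except at the mouth, a 42 mm gap on the +x side. A plunger end sticks out opposite the mouth to 149 mm from the axis
- mouth (a point): fixed point at the mouth, 105 mm from the axis along the housing's x axis, level with the carousel's upper face (80 mm above the bench). The mouth has two low cheeks, 42 mm apart, reaching 139 mm from the axis (z = 52 to 78 mm). A pushed-out foot drops just beyond the slot's end, 120 mm from the axis; the 44 mm high pan fits under the overhang and must be slid in from outside
- carousel (a joint): angle of the carousel (aluminium disc 240 mm across, four T-slots at right angles from middle to rim), rad, unwrapped, growing counter-clockwise from above, endless; 0 at the start. A spring detent holds it at each multiple of pi/2, where a slot faces the mouth, and pulls it to the nearest (about 0.15 N m at most). Slot k points along the housing's x axis turned by k * pi/2 + this angle
- hub (a point): point on the carousel's axis at the slots' floor, 62 mm above the bench. Here the lips leave an opening about 35 mm across, through which the scraper's disc is lowered to the floor and then pushed into any slot. Slot: lower part 26 mm wide, z = 62 to 74 mm; neck between the lips 13 mm wide, z = 74 to 80 mm; open at the rim
- home_mark (a point): point on the carousel at its home slot (slot 0), 105 mm from the axis, level with its upper face; a domed brass button 12 mm across stands beside this slot's outer end. Home means that this point meets point mouth, where it is at the start
- peg (a point): top of one of four turning pegs of the carousel: steel, 15 mm thick, 38 mm tall (z = 80 to 118 mm), midway between the slots, 93 mm from the axis; this one lies between slots 0 and 1. Pushing a peg, or the scraper's disc sideways while it sits in a slot, turns the carousel (about 1.5 N needed)
- scraper: T-slot scraper, stands upright: steel disc 22 mm across, 9 mm thick at the bottom (the part that fits under the lips), round steel stem 9 mm across (15 mm collar from 56 to 64 mm), square black handle 24 x 24 mm from 64 to 126 mm above its underside, sides parallel to its x and y axes; 140 g; origin at the centre of the disc's underside, z axis up the handle.
- stand: fixed steel socket stand for the scraper: base 80 mm across, socket 27 mm across with its floor 6 mm above the bench, opening like a funnel to about 44 mm across at its rim 48 mm above the bench; origin at the centre of its underside. The scraper stands in it at the start, origin 6 mm above the stand's origin.
- pan: open steel catch pan, 110 mm (its x) x 64 mm (its y) x 44 mm high, wall 3 mm, floor 3 mm; origin at the centre of its underside; 160 g. It stands on the bench to the right of the carousel at the start and can be gripped across its 64 mm width.
- foot_0: broken-off cartridge foot, off-white plastic, 60 g, T-shaped: base 46 x 23 x 9 mm (its x, y, z), rib 36 x 10 x 6 mm along its top; origin at the centre of its underside. If present (two or three of the four are) it starts in the slot that faces the mouth at the start (the home slot), x axis outwards, centre 54 to 84 mm from the axis; it slides along the slot but cannot be lifted out
- foot_1: broken-off cartridge foot, off-white plastic, 60 g, T-shaped: base 46 x 23 x 9 mm (its x, y, z), rib 36 x 10 x 6 mm along its top; origin at the centre of its underside. If present (two or three of the four are) it starts in the slot a quarter turn counter-clockwise (seen from above) of the mouth, x axis outwards, centre 54 to 84 mm from the axis; it slides along the slot but cannot be lifted out
- foot_2: broken-off cartridge foot, off-white plastic, 60 g, T-shaped: base 46 x 23 x 9 mm (its x, y, z), rib 36 x 10 x 6 mm along its top; origin at the centre of its underside. If present (two or three of the four are) it starts in the slot opposite to the mouth, x axis outwards, centre 54 to 84 mm from the axis; it slides along the slot but cannot be lifted out
- foot_3: broken-off cartridge foot, off-white plastic, 60 g, T-shaped: base 46 x 23 x 9 mm (its x, y, z), rib 36 x 10 x 6 mm along its top; origin at the centre of its underside. If present (two or three of the four are) it starts in the slot a quarter turn clockwise (seen from above) of the mouth, x axis outwards, centre 54 to 84 mm from the axis; it slides along the slot but cannot be lifted out
- timer: bystander: white bench timer 60 x 70 x 22 mm; origin under its centre
- specimen_cup_1: bystander: specimen cup with lid, 64 mm across, 71 mm tall; origin under its centre
- specimen_cup_2: bystander: specimen cup with lid, 64 mm across, 71 mm tall; origin under its centre
Mind the look-alikes: they are no part of the job. What is shaped like the scraper but orange or purple is not meant.

How it is judged:
On the way, in this order (a step that is already met when the one before it is completed fails the run):
1. the catch pan stands level on the bench close under the discharge mouth (height (world z) of pan below 0.01 m and angle between pan's own z axis and vertical below 0.1 rad and x of pan in the frame of housing between 0.12 and 0.19 m and y of pan in the frame of housing between -0.03 and 0.03 m), for 0.2 s.
2. every foot lies in the catch pan (x of foot_0 in the frame of pan between -0.055 and 0.055 m and y of foot_0 in the frame of pan between -0.032 and 0.032 m and z of foot_0 in the frame of pan between -0.005 and 0.058 m and x of foot_1 in the frame of pan between -0.055 and 0.055 m and y of foot_1 in the frame of pan between -0.032 and 0.032 m and z of foot_1 in the frame of pan between -0.005 and 0.058 m and x of foot_2 in the frame of pan between -0.055 and 0.055 m and y of foot_2 in the frame of pan between -0.032 and 0.032 m and z of foot_2 in the frame of pan between -0.005 and 0.058 m and x of foot_3 in the frame of pan between -0.055 and 0.055 m and y of foot_3 in the frame of pan between -0.032 and 0.032 m and z of foot_3 in the frame of pan between -0.005 and 0.058 m), for 0.2 s.
At the end, for the whole second after the job is handed in: Every foot lies within the pan walls, its origin under 58 mm up; the pan stands level and still right of the carousel, over 0.235 m from its axis; the home mark is within 14 mm of the mouth point from above; the scraper is in its socket (within 8 mm, tilt under 0.2 rad, underside under 12 mm up) (all of step 2 and height (world z) of pan below 0.01 m and angle between pan's own z axis and vertical below 0.1 rad and linear speed of pan below 0.02 m/s and horizontal distance between pan and housing above 0.235 m and world y of pan below -0.12 m and horizontal distance between home_mark and mouth below 0.014 m and horizontal distance between scraper and stand below 0.008 m and height (world z) of scraper below 0.012 m and angle between scraper's own z axis and vertical below 0.2 rad); the robot touches nothing.
It fails at once if the timer is shoved more than 30 mm (distance of timer from where it was at the start of the episode above 0.03 m).
It fails at once if the first specimen cup is shoved more than 30 mm (distance of specimen_cup_1 from where it was at the start of the episode above 0.03 m).
It fails at once if the second specimen cup is shoved more than 30 mm (distance of specimen_cup_2 from where it was at the start of the episode above 0.03 m).
It fails at once if a foot falls to the floor (height (world z) of any of foot_0, foot_1, foot_2, foot_3 below -0.05 m).
Of foot_0, foot_1, foot_2, foot_3 only 2 to 3 are there at a start; the rules pass over those that are not, and their reading is None.
At some moment in a run one of pan may be knocked a few centimetres aside while the robot is not near it.
It also fails if it takes over 210 s, if anything falls off the work surface, if the arm or the gripper's body presses on something with over 40 N, if the wrist force passes 120 N, or if a joint passes its speed limit or range.

## Working session

There is one attempt and no reset: what is moved stays moved. The work goes in short steps, Python scripts to look and compute and a tool call to move; the robot and the scene stay as the last step left them, time stands still between calls to the robot, and variables do not carry over. Pictures are saved under pics/ and viewed, and the job is handed in when it is done.

Besides the shell and the picture viewer there is one more tool, called after "Call:" as name(argument=value, ...), one argument or row to a line, values as JSON. apply_moves: Moves the arm, as the interface text tells. Shifts and turns lie within -1 to 1; 1 stands for 12 cm of shift or 120 degrees of turn. Its arguments: {"type":"object","properties":{"dp":{"type":"array"},"twist":{"type":"array"},"jaw":{"type":"array"},"grip_force":{"type":"number"}},"required":["dp","twist","jaw"]}

```bash
ls; mkdir -p pics; python3 - <<'E'
from bench import r
import cv2,numpy as np
print(r.get_obs(), r.hold_point_z)
for n in ("side","top","wrist"):
    f=r.grab_frame(n); cv2.imwrite(f"pics/{n}0.png",f["color"][:,:,::-1])
    np.savez(f"{n}0.npz",**{k:np.array(v) for k,v in f.items()})
    print(n,f["intrinsics"].tolist(),[ (k,np.array(f[k]).round(3).tolist()) for k in f if k in("R","t","hand_eye")])
E
```

```text
pics
{'clock': 0.0, 'joints': array([-1.43610212,  0.47779352,  0.02236605,  1.55646476, -0.01146312,
        1.10930663, -0.08311403]), 'qvel': array([ 1.00022370e-03,  2.97597701e-03, -5.49565141e-04,  1.37391129e-03,
        9.07683605e-04,  8.48564959e-04,  2.16021503e-05]), 'tau': array([-4.23626243e-04, -5.96452618e+01,  1.60769664e+00, -2.81183749e+01,
        1.25019587e-02,  9.57153534e-03, -1.38143014e-05]), 'tcp_pos': array([0.16222392, 0.65492578, 0.40372475]), 'orientation': array([ 2.47310267e+00,  1.93529283e+00, -2.09268208e-03]), 'contact_force': array([ 0.86940645, -1.2325231 ,  0.43579177]), 'moment': array([-0.04220193,  0.03461105,  0.00206533]), 'grip_width': 0.08520163797406777} 0.1547
side [[348.8642524109214, 0.0, 253.69866827928007], [0.0, 348.8642524109214, 187.65052927743628], [0.0, 0.0, 1.0]] [('R', [[-0.884, -0.467, -0.02], [-0.308, 0.613, -0.727], [0.352, -0.637, -0.686]]), ('t', [0.445, 0.239, 0.919])]
top [[442.7796471251881, 0.0, 250.94048259928738], [0.0, 442.7796471251881, 186.37468695366795], [0.0, 0.0, 1.0]] [('R', [[-0.026, -1.0, -0.012], [-0.983, 0.027, -0.18], [0.18, 0.007, -0.984]]), ('t', [-0.003, 0.532, 1.629])]
wrist [[336.3555601975096, 0.0, 257.2730530509176], [0.0, 336.3555601975096, 187.0522603040836], [0.0, 0.0, 1.0]] [('hand_eye', [[1.0, -0.001, -0.0, -0.001], [0.001, 0.947, 0.32, -0.081], [0.0, -0.32, 0.947, 0.03], [0.0, 0.0, 0.0, 1.0]])]
```

View pics/top0.png

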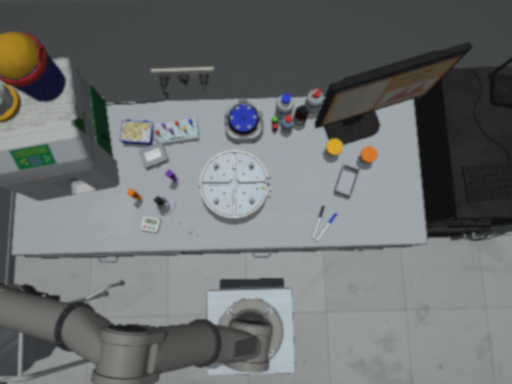

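View pics/side0.png

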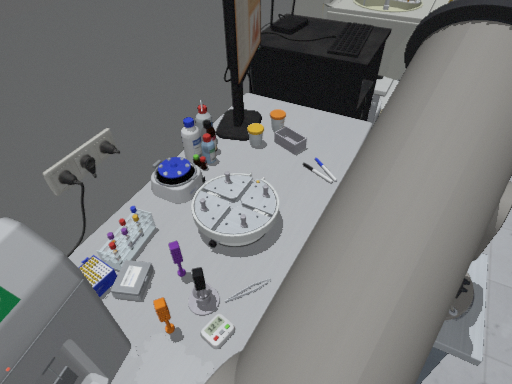

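View pics/wrist0.png

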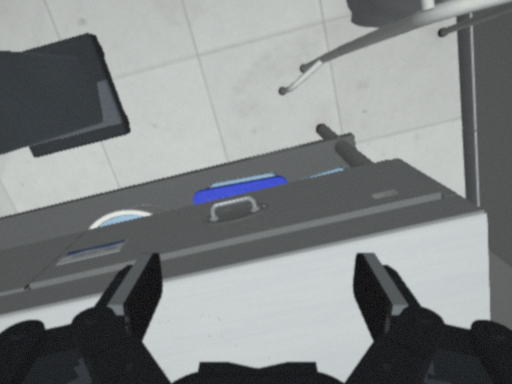

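```bash
cat > h.py <<'E'
import numpy as np,cv2
from scipy.spatial.transform import Rotation as Ro
def ray(f,uv,z,obs=None):
    uv=np.atleast_2d(np.array(uv,float)); K=f["intrinsics"]
    d=np.c_[(uv-[K[0,2],K[1,2]])/[K[0,0],K[1,1]],np.ones(len(uv))]
    if "R" in f: R=np.array(f["R"]); c=-R.T@f["t"]; D=d@R
    else:
        T=toolT(obs)@f["hand_eye"]; c=T[:3,3]; D=d@T[:3,:3].T
    return c+D*((z-c[2])/D[:,2])[:,None]
def toolT(o):
    T=np.eye(4);T[:3,:3]=Ro.from_rotvec(o["orientation"]).as_matrix();T[:3,3]=o["tcp_pos"];return T
def cloud(f,obs=None):
    K=f["intrinsics"];z=f["z_map"];v,u=np.indices(z.shape)
    P=np.stack([(u-K[0,2])/K[0,0]*z,(v-K[1,2])/K[1,1]*z,z],-1)
    if "R" in f: return (P-f["t"])@np.array(f["R"])
    T=toolT(obs)@f["hand_eye"];return P@T[:3,:3].T+T[:3,3]
def proj(f,X,obs=None):
    X=np.atleast_2d(X)
    if "R" in f: C=X@np.array(f["R"]).T+f["t"]
    else:
        T=np.linalg.inv(toolT(obs)@f["hand_eye"]);C=X@T[:3,:3].T+T[:3,3]
    q=C@np.array(f["intrinsics"]).T;return q[:,:2]/q[:,2:]
def load(n): return dict(np.load(n))
def rel(o,pos,Rt):
    "dp/twist totals from pose o to target"
    T=toolT(o);d=T[:3,:3].T@(np.array(pos)-T[:3,3]);w=Ro.from_matrix(T[:3,:3].T@Rt).as_rotvec()
    return d,w
def down(a):
    "tool down, tool x axis (jaw) along world angle a"
    x=np.array([np.cos(a),np.sin(a),0]);z=np.array([0,0,-1.]);return np.c_[x,np.cross(z,x),z]
E
python3 - <<'E'
from h import *
f=load("top0.npz")
im=f["color"][:,:,::-1]
cv2.imwrite("pics/c1.png",cv2.resize(im[140:230,190:285],None,fx=6,fy=6,interpolation=cv2.INTER_CUBIC))
cv2.imwrite("pics/c2.png",cv2.resize(im[130:245,120:190],None,fx=5,fy=5,interpolation=cv2.INTER_CUBIC))
cv2.imwrite("pics/c3.png",cv2.resize(im[120:250,290:390],None,fx=4.5,fy=4.5,interpolation=cv2.INTER_CUBIC))
g=load("side0.npz")["color"][:,:,::-1]
cv2.imwrite("pics/c4.png",cv2.resize(g[165:265,180:290],None,fx=6,fy=6,interpolation=cv2.INTER_CUBIC))
P=cloud(f)
for uv in [(234,184),(160,203),(346,180),(334,147),(369,155),(150,224)]: print(uv,P[uv[1],uv[0]].round(3))
E
```

```text
(234, 184) [0.539 0.046 0.066]
(160, 203) [0.468 0.313 0.111]
(346, 180) [ 0.553 -0.386  0.01 ]
(334, 147) [ 0.671 -0.337  0.068]
(369, 155) [ 0.635 -0.466  0.072]
(150, 224) [0.402 0.37  0.023]
```

View pics/c1.png

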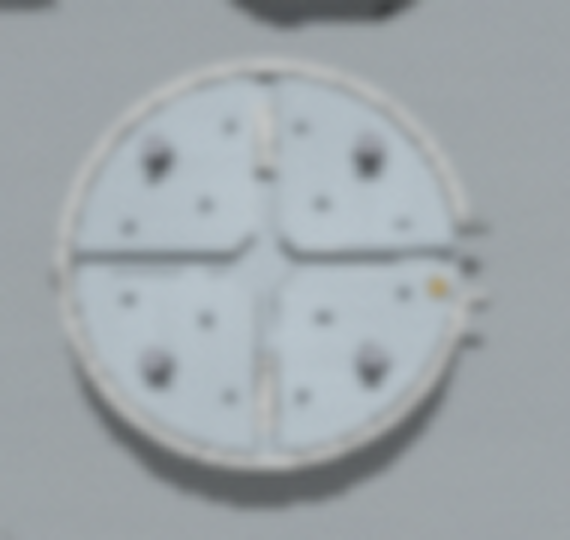

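View pics/c2.png

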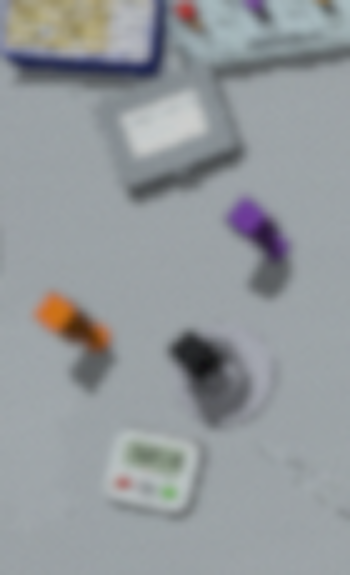

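View pics/c3.png

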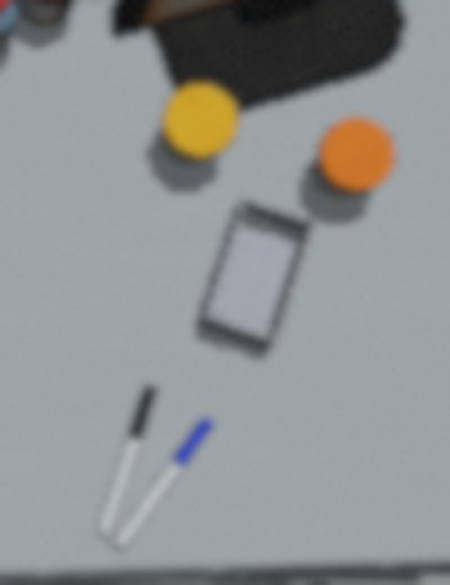

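View pics/c4.png

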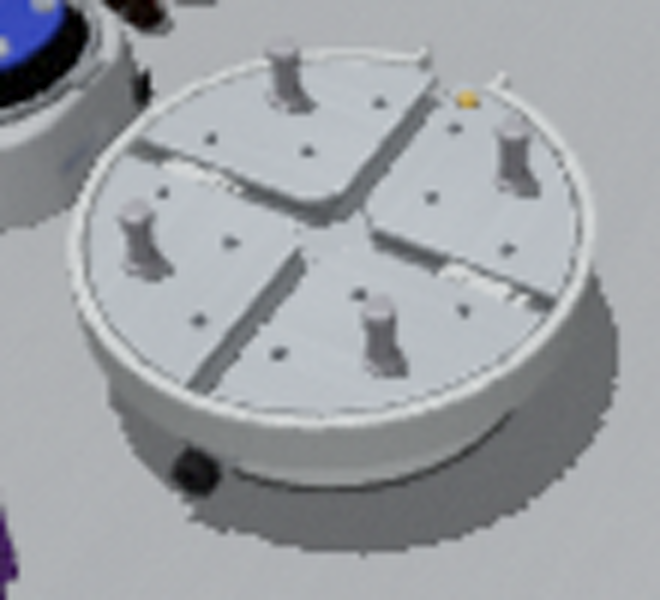

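```bash
python3 - <<'E'
from h import *
f=load("top0.npz");P=cloud(f)
# carousel: points z .07-.09
m=(abs(P[...,2]-.08)<.008)&(np.hypot(P[...,0]-.54,P[...,1]-.046)<.16)
q=P[m][:,:2];
c,ra=cv2.minEnclosingCircle(q.astype(np.float32)) ;print("car",c,ra,len(q), q.mean(0), q.min(0),q.max(0))
M=(abs(P[...,2]-.03)<.02)&(np.hypot(P[...,0]-.553,P[...,1]+.386)<.08)
hsv=cv2.cvtColor(f["color"],cv2.COLOR_RGB2HSV)
print(hsv[184,346],hsv[178,346],hsv[180,375])
g=P[...,2]
m2=(g>.035)&(g<.055)&(np.hypot(P[...,0]-.553,P[...,1]+.386)<.075)
print("pan rim",m2.sum(),cv2.minAreaRect(P[m2][:,:2].astype(np.float32)*1000))
# scraper top
m3=(g>.1)&(g<.15)&(np.hypot(P[...,0]-.468,P[...,1]-.313)<.05); print("scr",P[m3].mean(0),m3.sum())
for z0 in (.2,.3,.4,.5):
  b=(g>z0)&(g<z0+.1)&(P[...,1]<-.1)&(P[...,0]>.3); print(z0,b.sum(),P[b].min(0) if b.any() else '')
b=(g>.15)&(P[...,1]>.1)&(P[...,0]>.3)&(P[...,1]<.9);print(P[b].min(0),P[b].max(0))
E
```

```text
car (0.5413186550140381, 0.04270215705037117) 0.1337100714445114 3064 [0.53860604 0.04851958] [ 0.41213457 -0.08964147] [0.66839173 0.17631222]
[113  18 174] [111  19 176] [101  17 168]
pan rim 113 ((548.9346313476562, -382.0760192871094), (65.72342681884766, 112.57228088378906), 68.02902221679688)
scr [0.4764811  0.31888524 0.12811456] 58
0.2 12429 [ 0.37198015 -0.96110231  0.20000037]
0.3 4322 [ 0.68448978 -0.90694798  0.30000395]
0.4 5327 [ 0.68492353 -0.84641083  0.40000187]
0.5 7289 [ 0.68540077 -0.7923452   0.50001215]
[0.50602297 0.10000138 0.15008081] [0.92508093 0.80248333 1.06323728]
```

```bash
cat > go.py <<'E'
import sys
from h import *
from bench import r
o=r.get_obs()
a=list(map(float,sys.argv[1:]))
ang=np.deg2rad(a[3]) if len(a)>3 else None
T=toolT(o);cur=np.rad2deg(np.arctan2(T[1,0],T[0,0]))
Rt=down(ang) if ang is not None else down(np.deg2rad(cur))
d,w=rel(o,a[:3],Rt)
print("t",round(o["clock"],2),"pos",o["tcp_pos"].round(4),"jaw ang",round(cur,2),"tilt",np.rad2deg(np.arccos(-T[2,2])).round(2),"F",o["contact_force"].round(1),"grip",round(o["grip_width"],4))
print("q",o["joints"].round(2))
print("dp units",(d/.12).round(3),"len mm",round(np.linalg.norm(d)*1000,1),"twist units",(w/np.deg2rad(120)).round(4))
E
python3 go.py .5 .25 .45
```

```text
t 0.15 pos [0.1623 0.655  0.4039] jaw ang 76.08 tilt 0.08 F [ 0.5 -0.3  0.1] grip 0.0855
q [-1.44  0.48  0.02  1.56 -0.01  1.11 -0.08]
dp units [-2.6    3.544 -0.38 ] len mm 529.4 twist units [0.     0.0007 0.    ]
```

Call:
apply_moves(
  dp=[
    [-0.2,0.27,-0.03],
    [-0.2,0.27,-0.03],
    [-0.2,0.27,-0.03],
    [-0.2,0.27,-0.03],
    [-0.2,0.27,-0.03],
    [-0.2,0.27,-0.03],
    [-0.2,0.27,-0.03],
    [-0.2,0.27,-0.03],
    [-0.2,0.27,-0.03],
    [-0.2,0.27,-0.03],
    [-0.2,0.27,-0.03],
    [-0.2,0.27,-0.03],
    [-0.2,0.27,-0.03],
  ],
  twist=[
    [0,0,0],
    [0,0,0],
    [0,0,0],
    [0,0,0],
    [0,0,0],
    [0,0,0],
    [0,0,0],
    [0,0,0],
    [0,0,0],
    [0,0,0],
    [0,0,0],
    [0,0,0],
    [0,0,0],
  ],
  jaw=[0,0,0,0,0,0,0,0,0,0,0,0,0],
)

```text
clock: 1.45
tcp_pos: [0.5035, 0.2409, 0.4479]
orientation: [-2.46, -1.953, 0.012]
contact_force: [-0.5, 0.6, -1.0]
grip_width: 0.0856
```

```bash
python3 go.py .45 .05 .42 0; python3 - <<'E'
from h import *
from bench import r
o=r.get_obs();f=r.grab_frame("wrist");cv2.imwrite("pics/w1.png",f["color"][:,:,::-1])
print(proj(f,[[.47,.313,0]],o))
E
```

```text
t 1.45 pos [0.5035 0.2409 0.4479] jaw ang 76.88 tilt 0.44 F [-0.5  0.6 -1. ] grip 0.0856
q [-0.76  0.25  0.25  1.8  -0.07  1.11  0.85]
dp units [-1.649 -0.072  0.242] len mm 200.2 twist units [-3.000e-04  3.900e-03  6.407e-01]
[[311.84564666 103.23828374]]
```

View pics/w1.png

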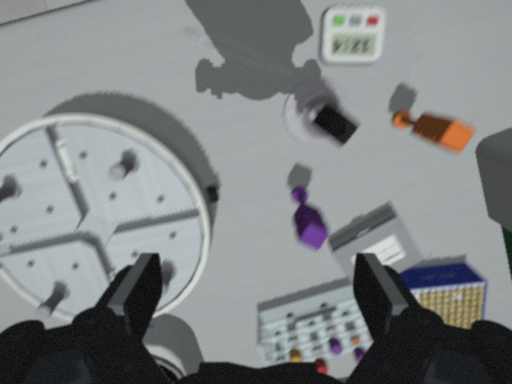

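Call:
apply_moves(
  dp=[
    [0,0,0],
    [0,0,0],
    [0,0,0],
    [0,0,0],
    [0,0,0],
    [0,0,0],
    [0,0,0],
    [0,0,0],
    [0,0,0],
  ],
  twist=[
    [0,0,0.0715],
    [0,0,0.0715],
    [0,0,0.0715],
    [0,0,0.0715],
    [0,0,0.0715],
    [0,0,0.0715],
    [0,0,0.0715],
    [0,0,0.0715],
    [0,0,0.0715],
  ],
  jaw=[0,0,0,0,0,0,0,0,0],
)

```text
clock: 2.4
tcp_pos: [0.5087, 0.2298, 0.447]
orientation: [3.132, -0.022, -0.008]
contact_force: [-0.3, 0.9, 0.4]
grip_width: 0.0856
```

```bash
python3 go.py .54 .09 .45 0
```

```text
t 2.4 pos [0.5087 0.2298 0.447 ] jaw ang -0.82 tilt 0.65 F [-0.3  0.9  0.4] grip 0.0856
q [-0.92  0.26  0.47  1.81 -0.12  1.11 -0.43]
dp units [ 0.277  1.161 -0.015] len mm 143.3 twist units [ 0.0047  0.0025 -0.0068]
```

Call:
apply_moves(
  dp=[
    [0.07,0.3,0],
    [0.07,0.3,0],
    [0.07,0.3,0],
    [0.07,0.3,0],
    [0,0,0],
  ],
  twist=[
    [0.005,0.002,-0.007],
    [0,0,0],
    [0,0,0],
    [0,0,0],
    [0,0,0],
  ],
  jaw=[0,0,0,0,0],
)

```text
clock: 2.9
tcp_pos: [0.541, 0.0842, 0.4458]
orientation: [-3.141, -0.001, 0.004]
contact_force: [0.5, 0.2, -0.4]
grip_width: 0.0851
```

```bash
cat > snap.py <<'E'
import sys
from h import *
from bench import r
import pickle
o=r.get_obs();f=r.grab_frame(sys.argv[1]);cv2.imwrite(f"pics/{sys.argv[2]}.png",f["color"][:,:,::-1])
pickle.dump((o,f),open(sys.argv[2]+".pkl","wb"))
E
python3 go.py .54 -.2 .45 0; python3 snap.py wrist w2
```

```text
t 2.9 pos [0.541  0.0842 0.4458] jaw ang 0.05 tilt 0.15 F [ 0.5  0.2 -0.4] grip 0.0851
q [-0.71  0.24  0.54  1.84 -0.14  1.1  -0.12]
dp units [-0.011  2.368 -0.036] len mm 284.2 twist units [-0.0001  0.0013  0.0004]
```

View pics/w2.png

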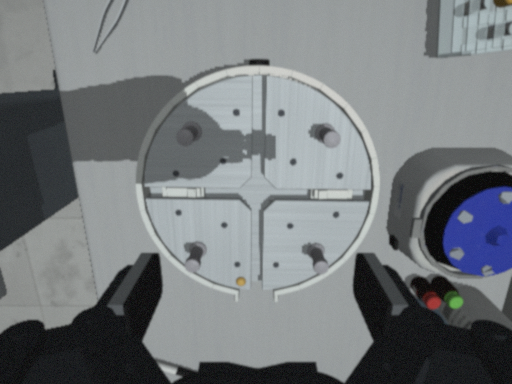

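```bash
python3 - <<'E'
from h import *
import pickle
from scipy.optimize import least_squares
o,f=pickle.load(open("w2.pkl","rb"))
P=cloud(f,o);g=P[...,2]
print("disc z",np.median(g[150:180,290:310]),"bench",np.median(g[330:350,210:300]))
hsv=cv2.cvtColor(f["color"],cv2.COLOR_RGB2HSV)
print([hsv[y,x].tolist() for y,x in [(187,142),(187,150),(180,375),(70,230),(193,180),(150,180)]])
# depth-based: wall top z~.08 outer edge from color: scan rays out from center
c=np.array([257,184.])
gray=cv2.cvtColor(f["color"],cv2.COLOR_RGB2GRAY)
pts=[]
for a in np.deg2rad(np.arange(0,360,3)):
    if 60<np.rad2deg(a)<120: continue
    d=np.array([np.cos(a),np.sin(a)])
    rr=np.arange(100,140,.25)
    q=np.array([c+d*x for x in rr],np.float32)
    zz=cv2.remap(f["z_map"].astype(np.float32),q[:,0][:,None].copy(),q[:,1][:,None].copy(),cv2.INTER_NEAREST)[:,0]
    j=np.argmax(np.diff(zz)>.02)   # outer edge falls to bench
    if j: pts.append(q[j])
w=ray(f,pts,.08,o)[:,:2]
s=least_squares(lambda p:np.hypot(w[:,0]-p[0],w[:,1]-p[1])-p[2],[.54,.045,.128],loss="soft_l1",f_scale=.002)
print("circle",s.x,len(w),np.abs(s.fun).mean())
for n,uv,z in [("cheekL",(238,299),.078),("cheekR",(276,299),.078),("slotmouth",(260,285),.08),("slotopp",(258,76),.08),("hub",(258,186),.08),("plunger",(258,62),.06),("slotL",(147,191),.08),("slotR",(371,193),.08),("button",(241,282),.083)]:
    print(n,ray(f,uv,z,o)[0].round(4))
im=f["color"][:,:,::-1]
cv2.imwrite("pics/w2z.png",cv2.resize(im[55:310,130:385],None,fx=3,fy=2.35,interpolation=cv2.INTER_CUBIC))
E
```

```text
disc z 0.08058361843569378 bench 0.0004953455392013584
[[80, 6, 123], [93, 15, 155], [72, 6, 204], [45, 5, 203], [90, 6, 206], [100, 15, 105]]
circle [0.5404621  0.03897556 0.12606385] 100 0.0038579043527412005
cheekL [ 0.5181 -0.0898  0.078 ]
cheekR [ 0.5635 -0.0897  0.078 ]
slotmouth [ 0.5443 -0.0688  0.08  ]
slotopp [0.5419 0.1632 0.08  ]
hub [0.5419 0.0533 0.08  ]
plunger [0.5418 0.1762 0.06  ]
slotL [0.4244 0.0475 0.08  ]
slotR [0.6615 0.0456 0.08  ]
button [ 0.5224 -0.0627  0.083 ]
```

View pics/w2z.png

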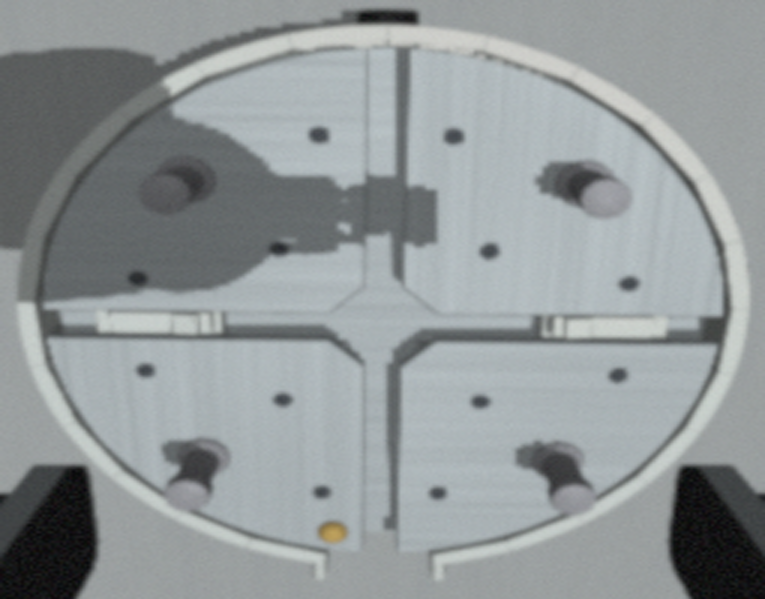

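```bash
python3 - <<'E'
from h import *
import pickle
o,f=pickle.load(open("w2.pkl","rb"))
Z=lambda x,y:(x/3+130,y/2.35+55)
for n,a,z in [("m1",(361,548),.08),("m2",(399,548),.08),("o1",(366,50),.08),("o2",(405,50),.08),("l1",(50,308),.08),("l2",(50,338),.08),("r1",(715,316),.08),("r2",(715,343),.08),("wl",(18,300),.08),("wr",(748,300),.08),("wt",(385,26),.08),("button",(333,532),.083),("pegUR",(604,197),.118),("pegLL",(187,496),.118),("pegUL",(165,190),.118),("pegLR",(573,498),.118),("cheekl",(320,578),.078),("cheekr",(438,578),.078),("fLo",(97,325),.077),("fLi",(183,325),.077),("fRi",(563,327),.077),("fRo",(668,327),.077)]:
    print(n,ray(f,Z(*a),z,o)[0].round(4))
E
```

```text
m1 [ 0.533  -0.0732  0.08  ]
m2 [ 0.5479 -0.0732  0.08  ]
o1 [0.5362 0.1629 0.08  ]
o2 [0.5485 0.1629 0.08  ]
l1 [0.4246 0.0531 0.08  ]
l2 [0.4231 0.0387 0.08  ]
r1 [0.6583 0.0496 0.08  ]
r2 [0.6596 0.0366 0.08  ]
wl [0.4138 0.0568 0.08  ]
wr [0.669  0.0571 0.08  ]
wt [0.5422 0.172  0.08  ]
button [ 0.5224 -0.0618  0.083 ]
pegUR [0.6072 0.1104 0.118 ]
pegLL [ 0.4753 -0.0198  0.118 ]
pegUL [0.4771 0.113  0.118 ]
pegLR [ 0.606  -0.0205  0.118 ]
cheekl [ 0.5165 -0.0926  0.078 ]
cheekr [ 0.5635 -0.0925  0.078 ]
fLo [0.4395 0.0439 0.077 ]
fLi [0.4702 0.0439 0.077 ]
fRi [0.6057 0.0431 0.077 ]
fRo [0.6431 0.0432 0.077 ]
```

Call:
apply_moves(
  dp=[
    [0,0.38,0.04],
    [0,0.38,0.04],
    [0,0.38,0.04],
    [0,0.38,0.04],
    [0,0.38,0.04],
    [0,0.38,0.04],
    [0,0.38,0.04],
    [0,0.38,0.04],
    [0,0.38,0.04],
    [0,0,0],
  ],
  twist=[
    [0,0,0],
    [0,0,0],
    [0,0,0],
    [0,0,0],
    [0,0,0],
    [0,0,0],
    [0,0,0],
    [0,0,0],
    [0,0,0],
    [0,0,0],
  ],
  jaw=[0,0,0,0,0,0,0,0,0,0],
)

```text
clock: 3.95
tcp_pos: [0.5519, -0.3196, 0.3952]
orientation: [-3.132, -0.049, 0.007]
contact_force: [-0.3, 0.2, 0.0]
grip_width: 0.0857
```

```bash
python3 go.py .549 -.38 .4 68; python3 snap.py wrist w3
```

```text
t 3.95 pos [ 0.5519 -0.3196  0.3952] jaw ang 1.81 tilt 0.57 F [-0.3  0.2  0. ] grip 0.0857
q [-0.02  0.48  0.63  1.69 -0.32  1.08  0.74]
dp units [-0.041  0.502 -0.044] len mm 60.6 twist units [-0.005  -0.0007 -0.5516]
```

View pics/w3.png

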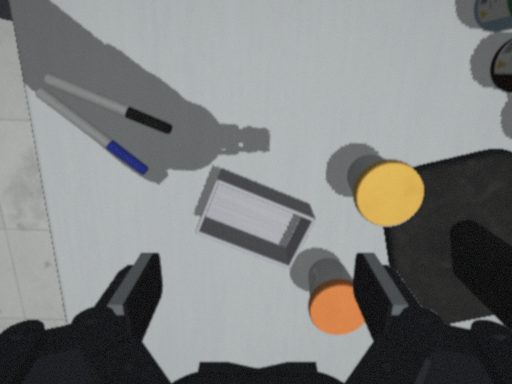

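```bash
python3 - <<'E'
from h import *
import pickle
o,f=pickle.load(open("w3.pkl","rb"))
P=cloud(f,o);g=P[...,2]
m=(g>.038)&(g<.05)&(np.hypot(P[...,0]-.549,P[...,1]+.382)<.072)
q=P[m][:,:2].astype(np.float32)
print(m.sum(),cv2.minAreaRect(q*1000))
print(ray(f,[(218,167),(315,217),(290,264),(196,230)],.044,o).round(4))
for c in [(390,193),(337,306)]: print(P[c[1],c[0]])
E
```

```text
1572 ((550.76513671875, -386.94232177734375), (65.84263610839844, 111.2421875), 68.38052368164062)
[[ 0.5129 -0.324   0.044 ]
 [ 0.6131 -0.3743  0.044 ]
 [ 0.5906 -0.4306  0.044 ]
 [ 0.4893 -0.3932  0.044 ]]
[ 0.67445521 -0.33597241  0.07266098]
[ 0.63914388 -0.46224491  0.0713241 ]
```

Call:
apply_moves(
  dp=[
    [0,0,0],
    [0,0,0],
    [0,0,0],
    [0,0,0],
    [0,0,0],
    [0,0,0],
    [0,0,0],
    [0,0,0],
  ],
  twist=[
    [-0.005,0,-0.07],
    [0,0,-0.07],
    [0,0,-0.07],
    [0,0,-0.07],
    [0,0,-0.07],
    [0,0,-0.07],
    [0,0,-0.07],
    [0,0,-0.07],
  ],
  jaw=[0,0,0,0,0,0,0,0],
)

```text
clock: 4.8
tcp_pos: [0.5621, -0.2957, 0.3922]
orientation: [-2.546, -1.819, -0.005]
contact_force: [0.1, 0.4, 0.6]
grip_width: 0.0856
```

```bash
python3 go.py .565 -.3925 .26 68.4
```

```text
t 4.8 pos [ 0.5621 -0.2957  0.3922] jaw ang 71.09 tilt 0.74 F [0.1 0.4 0.6] grip 0.0856
q [ 0.14  0.44  0.33  1.68 -0.17  1.06  1.77]
dp units [-0.766  0.294  1.092] len mm 163.9 twist units [-0.0041 -0.0046  0.0225]
```

Call:
apply_moves(
  dp=[
    [-0.2,0.07,0.27],
    [-0.2,0.07,0.27],
    [-0.2,0.07,0.27],
    [-0.18,0.07,0.25],
    [0,0,0],
  ],
  twist=[
    [-0.004,-0.005,0.022],
    [0,0,0],
    [0,0,0],
    [0,0,0],
    [0,0,0],
  ],
  jaw=[0,0,0,0,0],
)

```text
clock: 5.3
tcp_pos: [0.5703, -0.382, 0.2616]
orientation: [-2.575, -1.797, -0.016]
contact_force: [-1.3, 0.6, 0.3]
grip_width: 0.085
```

```bash
python3 go.py .565 -.3925 .187 68.4; python3 snap.py wrist w4
```

```text
t 5.3 pos [ 0.5703 -0.382   0.2616] jaw ang 69.81 tilt 0.6 F [-1.3  0.6  0.3] grip 0.085
q [ 0.3   0.66  0.3   1.65 -0.25  0.87  1.92]
dp units [-0.103 -0.014  0.62 ] len mm 75.5 twist units [ 0.0021 -0.0045  0.0118]
```

View pics/w4.png

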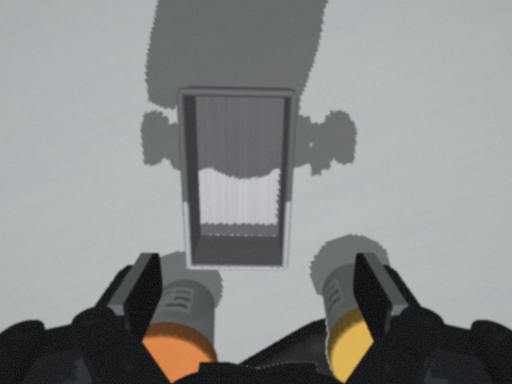

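Call:
apply_moves(
  dp=[
    [-0.1,-0.014,0.1],
    [0,0,0.25],
    [0,0,0.25],
    [0,0,0],
  ],
  twist=[
    [0.002,-0.0045,0.012],
    [0,0,0],
    [0,0,0],
    [0,0,0],
  ],
  jaw=[0,0,0,0],
)

```text
clock: 5.75
tcp_pos: [0.5711, -0.3859, 0.194]
orientation: [2.588, 1.769, 0.013]
contact_force: [-1.1, 1.1, -0.1]
grip_width: 0.0853
```

```bash
python3 go.py .565 -.3925 .187 68.4
```

```text
t 5.75 pos [ 0.5711 -0.3859  0.194 ] jaw ang 68.71 tilt 0.63 F [-1.1  1.1 -0.1] grip 0.0853
q [ 0.32  0.75  0.28  1.67 -0.28  0.75  1.93]
dp units [-0.07  -0.028  0.058] len mm 11.4 twist units [ 0.005  -0.0015  0.0026]
```

Call:
apply_moves(
  dp=[
    [-0.07,-0.03,0.06],
    [0,0,0],
    [0,0,0],
    [0,0,0],
    [0,0,0],
    [0,0,0],
  ],
  twist=[
    [0.005,0,0.002],
    [0,0,0],
    [0,0,0],
    [0,0,0],
    [0,0,0],
    [0,0,0],
  ],
  jaw=[0,0,255,255,255,255],
  grip_force=40,
)

```text
clock: 6.35
tcp_pos: [0.5668, -0.3928, 0.1933]
orientation: [2.592, 1.765, 0.01]
contact_force: [-0.1, -1.0, -1.9]
grip_width: 0.0633
```

```bash
python3 go.py .565 -.3925 .192 68.4
```

```text
t 6.35 pos [ 0.5668 -0.3928  0.1933] jaw ang 68.51 tilt 0.47 F [-0.1 -1.  -1.9] grip 0.0633
q [ 0.33  0.75  0.28  1.67 -0.28  0.75  1.93]
dp units [-0.003 -0.015  0.011] len mm 2.3 twist units [ 0.0038 -0.0011  0.0009]
```

Call:
apply_moves(
  dp=[
    [0,0,-0.3],
    [0,0,-0.3],
    [-0.1,-0.1,0],
    [0,0,0],
    [0,0,0],
    [0,0,0],
    [0,0,0],
    [0,0,0],
    [0,0,0],
    [0,0,0],
    [0,0,0],
    [0,0,0],
  ],
  twist=[
    [0,0,0],
    [0,0,0],
    [0,0,0.0715],
    [0,0,0.0715],
    [0,0,0.0715],
    [0,0,0.0715],
    [0,0,0.0715],
    [0,0,0.0715],
    [0,0,0.0715],
    [0,0,0.0715],
    [0,0,0.01],
    [0,0,0],
  ],
  jaw=[255,255,255,255,255,255,255,255,255,255,255,255],
)

```text
clock: 7.55
tcp_pos: [0.5499, -0.398, 0.2678]
orientation: [-3.139, 0.044, -0.012]
contact_force: [-0.0, 0.5, -1.8]
grip_width: 0.0631
```

```bash
python3 go.py .539 -.26 .25 -0.5
```

```text
t 7.55 pos [ 0.5499 -0.398   0.2678] jaw ang -1.6 tilt 0.47 F [-0.   0.5 -1.8] grip 0.0631
q [ 0.12  0.71  0.62  1.69 -0.51  0.91  0.92]
dp units [-0.124 -1.147  0.15 ] len mm 139.6 twist units [-0.001  -0.0038 -0.0092]
```

Call:
apply_moves(
  dp=[
    [-0.03,-0.29,0.05],
    [-0.03,-0.29,0.1],
    [-0.03,-0.29,0.15],
    [-0.03,-0.27,0.15],
    [0,0,0.1],
    [0,0,0],
  ],
  twist=[
    [0,-0.004,-0.009],
    [0,0,0],
    [0,0,0],
    [0,0,0],
    [0,0,0],
    [0,0,0],
  ],
  jaw=[255,255,255,255,255,255],
)

```text
clock: 8.15
tcp_pos: [0.5363, -0.2579, 0.2011]
orientation: [-3.141, -0.017, -0.004]
contact_force: [-0.4, -0.5, -1.3]
grip_width: 0.0635
```

```bash
python3 go.py .5397 -.134 .194 -0.5;python3 snap.py wrist w5
```

```text
t 8.15 pos [ 0.5363 -0.2579  0.2011] jaw ang 0.61 tilt 0.16 F [-0.4 -0.5 -1.3] grip 0.0635
q [-0.07  0.68  0.56  1.92 -0.56  0.69  0.84]
dp units [ 0.039 -1.032  0.059] len mm 124.2 twist units [-0.0001 -0.0013  0.0092]
```

View pics/w5.png

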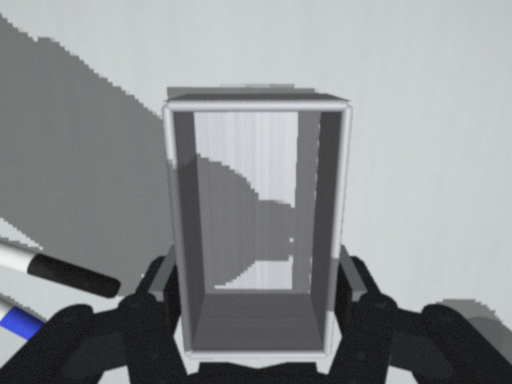

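Call:
apply_moves(
  dp=[
    [0.04,0,0.05],
    [0,-0.1,0.005],
    [0,-0.2,0],
    [0,-0.2,0],
    [0,-0.1,0],
    [0,0,0],
  ],
  twist=[
    [0,-0.001,0.009],
    [0,0,0],
    [0,0,0],
    [0,0,0],
    [0,0,0],
    [0,0,0],
  ],
  jaw=[255,255,255,255,255,255],
)

```text
clock: 8.8
tcp_pos: [0.5445, -0.1881, 0.1977]
orientation: [3.137, -0.023, 0.012]
contact_force: [0.5, -0.7, -1.1]
grip_width: 0.0634
```

```bash
python3 go.py .5397 -.134 .194 -0.5
```

```text
t 8.8 pos [ 0.5445 -0.1881  0.1977] jaw ang -0.84 tilt 0.51 F [ 0.5 -0.7 -1.1] grip 0.0634
q [-0.2   0.67  0.57  1.97 -0.58  0.66  0.72]
dp units [-0.047 -0.45   0.029] len mm 54.4 twist units [ 0.0019 -0.0038 -0.0029]
```

Call:
apply_moves(
  dp=[
    [-0.047,0,0.025],
    [0,0,0],
    [0,-0.15,0],
    [0,-0.15,0],
    [0,-0.12,0],
    [0,0,0],
  ],
  twist=[
    [0.002,-0.004,-0.003],
    [0,0,0],
    [0,0,0],
    [0,0,0],
    [0,0,0],
    [0,0,0],
  ],
  jaw=[255,255,255,255,255,255],
)

```text
clock: 9.4
tcp_pos: [0.5381, -0.1431, 0.1954]
orientation: [3.137, -0.026, 0.001]
contact_force: [-0.5, 0.2, -1.5]
grip_width: 0.063
```

```bash
python3 go.py .5397 -.134 .194 -0.5;python3 snap.py top t5
```

```text
t 9.4 pos [ 0.5381 -0.1431  0.1954] jaw ang -0.97 tilt 0.27 F [-0.5  0.2 -1.5] grip 0.063
q [-0.29  0.65  0.58  2.02 -0.58  0.64  0.66]
dp units [ 0.012 -0.076  0.011] len mm 9.4 twist units [ 0.0022 -0.0005 -0.0039]
```

Call:
apply_moves(
  dp=[
    [0.01,-0.08,0.01],
    [0,0,0.01],
    [0,0,0],
    [0,0,0],
    [0,0,0],
    [0,0,0],
    [0,0,-0.2],
    [0,0,-0.3],
    [0,0.2,-0.3],
    [0,0.2,-0.3],
    [0,0,-0.3],
    [0,0,0],
  ],
  twist=[
    [0.002,0,-0.004],
    [0,0,0],
    [0,0,0],
    [0,0,0],
    [0,0,0],
    [0,0,0],
    [0,0,0],
    [0,0,0],
    [0,0,0],
    [0,0,0],
    [0,0,0],
    [0,0,0],
  ],
  jaw=[255,255,0,0,0,0,0,0,0,0,0,0],
)

```text
clock: 10.65
tcp_pos: [0.538, -0.1879, 0.3678]
orientation: [3.137, -0.022, 0.001]
contact_force: [0.2, -0.0, -0.0]
grip_width: 0.0856
```

```bash
python3 go.py .5397 -.134 .4 -0.5;python3 snap.py wrist w6;python3 snap.py top t6
```

```text
t 10.65 pos [ 0.538  -0.1879  0.3678] jaw ang -0.81 tilt 0.27 F [ 0.2 -0.  -0. ] grip 0.0856
q [-0.37  0.43  0.79  1.89 -0.36  0.97  0.56]
dp units [ 0.008 -0.448 -0.27 ] len mm 62.8 twist units [ 0.0022 -0.0004 -0.0026]
```

View pics/w6.png

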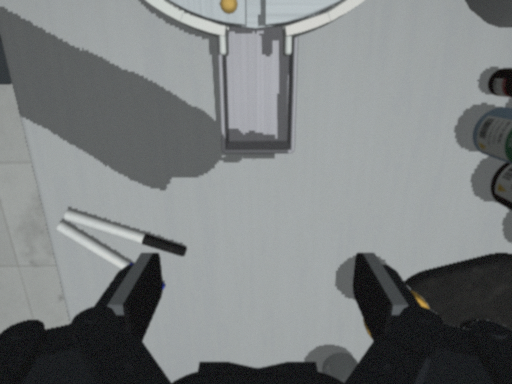

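View pics/t6.png

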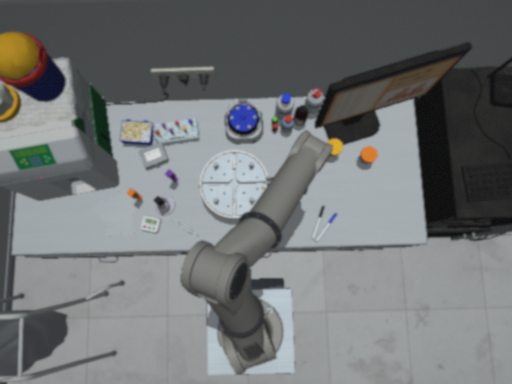

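```bash
python3 - <<'E'
from h import *
import pickle
o,f=pickle.load(open("w6.pkl","rb"))
P=cloud(f,o);g=P[...,2]
m=(g>.036)&(g<.049)&(P[...,1]<-.096)&(P[...,1]>-.2)&(abs(P[...,0]-.54)<.06)
q=P[m]; print(m.sum(),q.min(0),q.max(0),cv2.minAreaRect(q[:,:2].astype(np.float32)*1000))
E
```

```text
1332 [ 0.50799537 -0.1757914   0.0360276 ] [ 0.57362296 -0.09601716  0.04789219] ((540.8248291015625, -135.60011291503906), (79.76793670654297, 65.17157745361328), 89.44639587402344)
```

```bash
python3 - <<'E'
from h import *
import pickle
f=load("top0.npz");P=cloud(f);g=P[...,2]
for n,c in [("pur",(170,175)),("or",(133,193)),("scr",(159,202))]:
    m=np.zeros(g.shape,bool);m[c[1]-12:c[1]+12,c[0]-12:c[0]+12]=1
    t=m&(g>.118)&(g<.14);print(n,t.sum(),P[t].mean(0).round(4) if t.any() else '')
    t=m&(g>.02)&(g<.14);print(n,t.sum(),P[t].min(0).round(3),P[t].max(0).round(3))
print(P[215:235,140:160][...,2].max())
E
python3 go.py .47 .36 .40 0
```

```text
pur 44 [0.5755 0.281  0.1255]
pur 75 [0.56  0.265 0.02 ] [0.639 0.343 0.134]
or 45 [0.5078 0.419  0.1251]
or 79 [0.493 0.403 0.023] [0.52  0.435 0.133]
scr 49 [0.4774 0.32   0.1307]
scr 145 [0.454 0.295 0.021] [0.5   0.345 0.14 ]
1.6978437506203612
t 10.75 pos [ 0.5369 -0.1866  0.364 ] jaw ang -0.76 tilt 0.34 F [ 0.5  0.  -0.6] grip 0.0854
q [-0.37  0.44  0.78  1.89 -0.36  0.97  0.56]
dp units [-0.619 -4.546 -0.312] len mm 551.8 twist units [ 0.0016  0.0024 -0.0064]
```

Call:
apply_moves(
  dp=[
    [0,-0.2,-0.2],
    [-0.05,-0.4,-0.1],
    [-0.05,-0.4,-0.03],
    [-0.05,-0.4,0],
    [-0.05,-0.4,0],
    [-0.05,-0.4,0],
    [-0.05,-0.4,0],
    [-0.05,-0.4,0],
    [-0.05,-0.4,0],
    [-0.05,-0.4,0],
    [-0.05,-0.4,0],
    [-0.05,-0.4,0],
    [0,-0.2,0],
    [0,0,0],
  ],
  twist=[
    [0,0,0],
    [0,0,0],
    [0,0,0],
    [0,0,0],
    [0,0,0],
    [0,0,0],
    [0,0,0],
    [0,0,0],
    [0,0,0],
    [0,0,0],
    [0,0,0],
    [0,0,0],
    [0,0,0],
    [0,0,0],
  ],
  jaw=[0,0,0,0,0,0,0,0,0,0,0,0,0,0],
)

```text
clock: 12.15
tcp_pos: [0.4653, 0.4127, 0.3785]
orientation: [3.123, -0.008, -0.056]
contact_force: [-0.4, -0.0, -0.0]
grip_width: 0.0852
```

```bash
python3 go.py .477 .32 .40 0;python3 snap.py wrist w7
```

```text
t 12.15 pos [0.4653 0.4127 0.3785] jaw ang -0.33 tilt 2.31 F [-0.4 -0.  -0. ] grip 0.0852
q [-1.3   0.49  0.66  1.73 -0.35  1.07 -0.52]
dp units [ 0.095  0.775 -0.169] len mm 95.8 twist units [ 0.0085  0.0172 -0.0026]
```

View pics/w7.png

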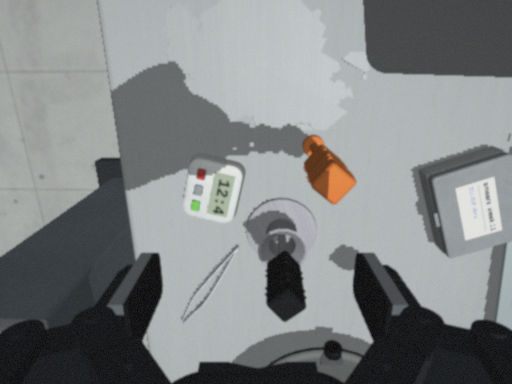

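```bash
python3 - <<'E'
from h import *
import pickle
o,f=pickle.load(open("w7.pkl","rb"))
im=f["color"][:,:,::-1][190:330,230:340]
im=np.clip(im.astype(float)*2.2,0,255).astype(np.uint8)
cv2.imwrite("pics/w7z.png",cv2.resize(im,None,fx=5,fy=4.2,interpolation=cv2.INTER_CUBIC))
P=cloud(f,o);g=P[...,2]
sub=np.zeros(g.shape,bool);sub[240:325,255:315]=1
m=sub&(g>.124)&(g<.14);q=P[m]
print(m.sum(),q.mean(0),cv2.minAreaRect(q[:,:2].astype(np.float32)*1000))
E
```

```text
949 [0.47948646 0.32120933 0.13112869] ((479.6658020019531, 319.1951599121094), (23.482255935668945, 24.296907424926758), 39.52921676635742)
```

View pics/w7z.png

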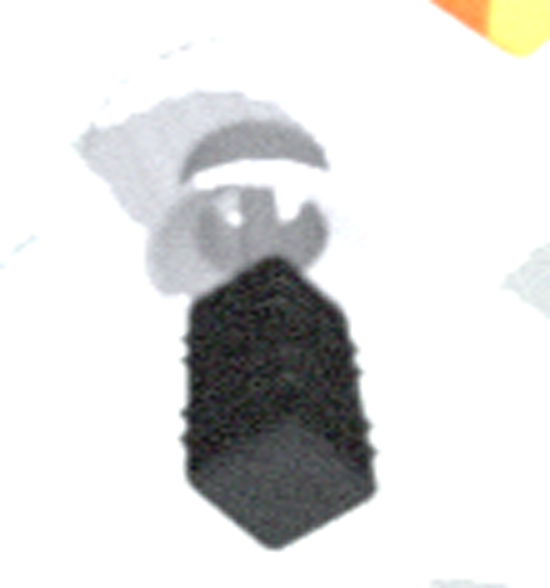

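Call:
apply_moves(
  dp=[
    [0,0,0],
    [0,0,0],
    [0,0,0],
    [0,0,0],
    [0,0,0],
    [0,0,0],
  ],
  twist=[
    [0.0085,0.017,-0.065],
    [0,0,-0.065],
    [0,0,-0.065],
    [0,0,-0.065],
    [0,0,-0.065],
    [0,0,-0.01],
  ],
  jaw=[0,0,0,0,0,0],
)

```text
clock: 12.8
tcp_pos: [0.4653, 0.4013, 0.3707]
orientation: [2.937, 1.094, -0.021]
contact_force: [0.0, 0.2, -0.5]
grip_width: 0.0855
```

```bash
python3 go.py .4797 .3192 .34 39.5
```

```text
t 12.8 pos [0.4653 0.4013 0.3707] jaw ang 40.86 tilt 0.88 F [ 0.   0.2 -0.5] grip 0.0855
q [-1.18  0.45  0.49  1.76 -0.24  1.01  0.12]
dp units [-0.353  0.595  0.263] len mm 88.8 twist units [0.0013 0.0072 0.0114]
```

Call:
apply_moves(
  dp=[
    [-0.12,0.2,0.08],
    [-0.12,0.2,0.09],
    [-0.12,0.2,0.09],
    [0,0,0],
  ],
  twist=[
    [0.001,0.007,0.011],
    [0,0,0],
    [0,0,0],
    [0,0,0],
  ],
  jaw=[0,0,0,0],
)

```text
clock: 13.2
tcp_pos: [0.478, 0.3108, 0.3366]
orientation: [2.962, 1.038, -0.005]
contact_force: [-0.3, 0.0, -0.6]
grip_width: 0.0856
```

```bash
python3 go.py .4797 .3192 .2627 39.5; python3 snap.py wrist w8
```

```text
t 13.2 pos [0.478  0.3108 0.3366] jaw ang 38.62 tilt 0.24 F [-0.3  0.  -0.6] grip 0.0856
q [-1.08  0.42  0.5   1.9  -0.25  0.89  0.22]
dp units [ 0.057 -0.046  0.616] len mm 74.4 twist units [ 0.0005  0.002  -0.0073]
```

View pics/w8.png

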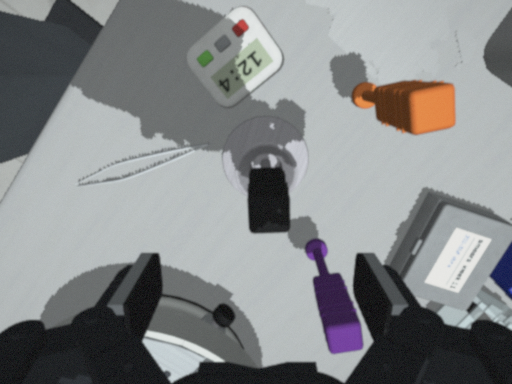

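```bash
python3 - <<'E'
from h import *
import pickle
o,f=pickle.load(open("w8.pkl","rb"))
print(ray(f,[(269,219)],.132,o), ray(f,[(265.5,160)],.004,o))
P=cloud(f,o);g=P[...,2]
sub=np.zeros(g.shape,bool);sub[160:240,240:300]=1
m=sub&(g>.124)&(g<.14);q=P[m]
print(m.sum(),q.mean(0),cv2.minAreaRect(q[:,:2].astype(np.float32)*1000))
E
```

```text
[[0.48114958 0.31674606 0.132     ]] [[0.48020476 0.31847205 0.004     ]]
1735 [0.47845357 0.31966291 0.13167768] ((479.3105163574219, 318.36614990234375), (23.886512756347656, 24.048185348510742), 39.919158935546875)
```

Call:
apply_moves(
  dp=[
    [0.065,-0.045,0.06],
    [0.0,0,0.15],
    [0,0,0.2],
    [0,0,0.15],
    [0,0,0],
  ],
  twist=[
    [0,0.002,-0.007],
    [0,0,0],
    [0,0,0],
    [0,0,0],
    [0,0,0],
  ],
  jaw=[0,0,0,0,0],
)

```text
clock: 13.75
tcp_pos: [0.4805, 0.3289, 0.267]
orientation: [-2.951, -1.065, -0.009]
contact_force: [0.0, 0.1, -0.1]
grip_width: 0.0854
```

```bash
python3 go.py .4797 .3188 .2627 39.7
```

```text
t 13.75 pos [0.4805 0.3289 0.267 ] jaw ang 39.7 tilt 0.41 F [ 0.   0.1 -0.1] grip 0.0854
q [-1.04  0.53  0.44  1.92 -0.32  0.76  0.28]
dp units [-0.059  0.061  0.036] len mm 11.0 twist units [-0.0011 -0.0032  0.    ]
```

Call:
apply_moves(
  dp=[
    [-0.06,0.06,0.03],
    [0,0,0],
    [0,0,0],
  ],
  twist=[
    [-0.001,-0.003,0],
    [0,0,0],
    [0,0,0],
  ],
  jaw=[0,0,0],
)

```text
clock: 14.05
tcp_pos: [0.4797, 0.3202, 0.264]
orientation: [-2.953, -1.069, -0.002]
contact_force: [0.2, 0.3, 1.2]
grip_width: 0.0852
```

```bash
python3 go.py .4797 .3188 .2627 39.7
```

```text
t 14.05 pos [0.4797 0.3202 0.264 ] jaw ang 39.81 tilt 0.1 F [0.2 0.3 1.2] grip 0.0852
q [-1.03  0.52  0.44  1.94 -0.32  0.75  0.29]
dp units [-0.008  0.009  0.011] len mm 1.9 twist units [-0.0001 -0.0008  0.0009]
```

Call:
apply_moves(
  dp=[
    [-0.008,0.009,0.01],
    [0,0,0],
    [0,0,0],
    [0,0,0],
    [0,0,0],
    [0,0,0],
    [0,0,0],
    [0,0,0],
  ],
  twist=[
    [0,0,0],
    [0,0,0],
    [0,0,0],
    [0,0,0],
    [0,0,0],
    [0,0,0],
    [0,0,0],
    [0,0,0],
  ],
  jaw=[0,255,255,255,255,255,255,255],
  grip_force=80,
)

```text
clock: 14.85
tcp_pos: [0.4805, 0.319, 0.2651]
orientation: [-2.952, -1.068, -0.008]
contact_force: [-0.3, -0.2, 0.8]
grip_width: 0.0232
```

```bash
python3 go.py .4797 .3188 .40 39.7
```

```text
t 14.85 pos [0.4805 0.319  0.2651] jaw ang 39.78 tilt 0.34 F [-0.3 -0.2  0.8] grip 0.0232
q [-1.03  0.52  0.44  1.94 -0.32  0.75  0.29]
dp units [ 0.    -0.003 -1.124] len mm 134.9 twist units [-0.0003 -0.0028  0.0007]
```

Call:
apply_moves(
  dp=[
    [0,0,-0.15],
    [0,0,-0.25],
    [0,0,-0.25],
    [0,0,-0.25],
    [0,0,-0.25],
    [0,0,-0.1],
    [0,0,0],
  ],
  twist=[
    [0,0,0],
    [0,0,0],
    [0,0,0],
    [0,0,0],
    [0,0,0],
    [0,0,0],
    [0,0,0],
  ],
  jaw=[255,255,255,255,255,255,255],
)

```text
clock: 15.55
tcp_pos: [0.4785, 0.3182, 0.4169]
orientation: [2.954, 1.069, -0.003]
contact_force: [1.3, -0.6, -1.5]
grip_width: 0.0233
```

```bash
python3 go.py .5413 .045 .41 39.7
```

```text
t 15.55 pos [0.4785 0.3182 0.4169] jaw ang 39.79 tilt 0.11 F [ 1.3 -0.6 -1.5] grip 0.0233
q [-1.12  0.33  0.54  1.81 -0.19  1.05  0.18]
dp units [-1.055  2.084  0.058] len mm 280.4 twist units [-0.0002  0.0009  0.0008]
```

Call:
apply_moves(
  dp=[
    [-0.15,0.3,0],
    [0,0,0],
    [0,0,0],
    [0,0,0],
    [0,0,0],
    [0,0,0],
    [0,0,0],
  ],
  twist=[
    [0,0,0],
    [0,0,0.07],
    [0,0,0.07],
    [0,0,0.07],
    [0,0,0.07],
    [0,0,0.055],
    [0,0,0],
  ],
  jaw=[255,255,255,255,255,255,255],
)

```text
clock: 16.25
tcp_pos: [0.4848, 0.2764, 0.4048]
orientation: [3.13, -0.033, -0.021]
contact_force: [0.1, -0.0, -1.4]
grip_width: 0.023
```

```bash
python3 go.py .5413 .045 .41 -0.6
```

```text
t 16.25 pos [0.4848 0.2764 0.4048] jaw ang -1.21 tilt 1.02 F [ 0.1 -0.  -1.4] grip 0.023
q [-1.18  0.34  0.7   1.87 -0.25  1.04 -0.4 ]
dp units [ 0.511  1.919 -0.027] len mm 238.3 twist units [ 0.0056  0.0064 -0.005 ]
```

Call:
apply_moves(
  dp=[
    [0.07,0.27,-0.01],
    [0.07,0.27,-0.01],
    [0.07,0.27,0],
    [0.07,0.27,0],
    [0.07,0.27,0],
    [0.07,0.27,0],
    [0.07,0.27,0],
    [0,0,0],
    [0,0,0],
  ],
  twist=[
    [0.0055,0.0064,-0.005],
    [0,0,0],
    [0,0,0],
    [0,0,0],
    [0,0,0],
    [0,0,0],
    [0,0,0],
    [0,0,0],
    [0,0,0],
  ],
  jaw=[255,255,255,255,255,255,255,255,255],
)

```text
clock: 17.15
tcp_pos: [0.5422, 0.0437, 0.397]
orientation: [3.133, 0.042, -0.019]
contact_force: [-0.6, -0.4, -1.9]
grip_width: 0.0236
```

```bash
python3 go.py .5413 .045 .41 -0.6; python3 snap.py wrist w9;python3 snap.py side s9
```

```text
t 17.15 pos [0.5422 0.0437 0.397 ] jaw ang 1.52 tilt 0.84 F [-0.6 -0.4 -1.9] grip 0.0236
q [-0.8   0.33  0.76  1.91 -0.26  1.01  0.1 ]
dp units [-0.008 -0.01  -0.108] len mm 13.1 twist units [0.004  0.0057 0.0177]
```

View pics/w9.png

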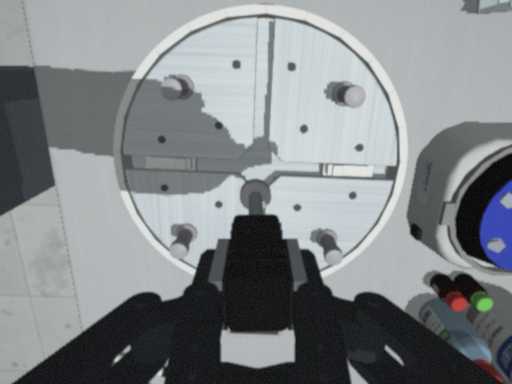

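View pics/s9.png

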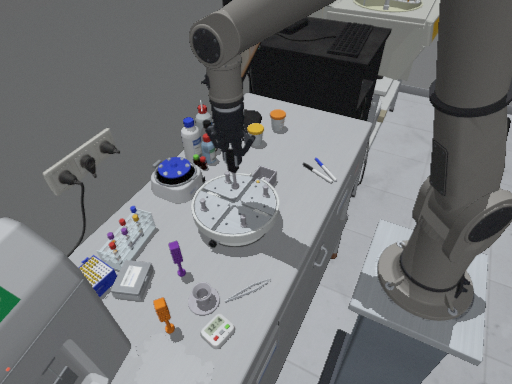

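```bash
python3 - <<'E'
from h import *
import pickle
o,f=pickle.load(open("w9.pkl","rb"))
T=toolT(o)
print("disc pred by tool", T[:3,3]+T[:3,:3]@[0,0,.2591], "seen", ray(f,[(256,191)],.397-.2591+.009,o), "proj", proj(f,T[:3,3]+T[:3,:3]@[0,0,.2591-.009],o))
E
```

```text
disc pred by tool [0.53909448 0.04152631 0.13791136] seen [[0.53943568 0.04583393 0.1469    ]] proj [[255.51584915 196.70270237]]
```

```bash
cat > tip.py <<'E'
import sys
from h import *
from bench import r
C=np.array([.5413,.0450]);A=np.deg2rad(-90.6);HX=np.array([np.cos(A),np.sin(A)]);HY=np.array([-HX[1],HX[0]])
L=.2591
o=r.get_obs();T=toolT(o);tip=T[:3,3]+T[:3,:3]@[0,0,L]
hx,hy=(tip[:2]-C)@HX,(tip[:2]-C)@HY
a=list(map(float,sys.argv[1:]))  # hx hy z in mm
cur=np.rad2deg(np.arctan2(T[1,0],T[0,0]))
print("t",round(o["clock"],2),"tip hx,hy,z mm",(np.array([hx,hy,tip[2]])*1000).round(1),"R",round(np.hypot(hx,hy)*1000,1),"ang",np.rad2deg(np.arctan2(hy,hx)).round(1),"jaw",round(cur,2),"tilt",np.rad2deg(np.arccos(-T[2,2])).round(2),"F hx,hy,z",np.r_[o["contact_force"][:2]@HX,o["contact_force"][:2]@HY,o["contact_force"][2]].round(1),"grip",round(o["grip_width"],4))
if a:
    p=C+HX*a[0]/1000+HY*a[1]/1000
    pos=np.r_[p,a[2]/1000+L]
    d,w=rel(o,pos,down(np.deg2rad(-.6)))
    print("dp units",(d/.12).round(3),"twist",(w/np.deg2rad(120)).round(4))
E
python3 tip.py 0 0 90
```

```text
t 17.25 tip hx,hy,z mm [  3.   -2.2 138.2] R 3.7 ang -35.9 jaw 1.53 tilt 0.83 F hx,hy,z [ 0.2  0.6 -1.7] grip 0.0235
dp units [-0.002 -0.01   0.401] twist [0.0041 0.0056 0.0178]
```

Call:
apply_moves(
  dp=[
    [0,-0.01,0.1],
    [0,0,0.15],
    [0,0,0.15],
    [0,0,0],
    [0,0,0],
  ],
  twist=[
    [0.004,0.0056,0.0178],
    [0,0,0],
    [0,0,0],
    [0,0,0],
    [0,0,0],
  ],
  jaw=[255,255,255,255,255],
)

```text
clock: 17.75
tcp_pos: [0.5414, 0.0522, 0.3472]
orientation: [-3.14, -0.005, 0.001]
contact_force: [0.5, 0.1, -1.2]
grip_width: 0.0232
```

```bash
python3 tip.py 0 0 66; python3 snap.py wrist w10
```

```text
t 17.75 tip hx,hy,z mm [-7.7 -0.  88.1] R 7.7 ang -179.8 jaw 0.19 tilt 0.12 F hx,hy,z [-0.1  0.5 -1.2] grip 0.0232
dp units [-0.001  0.06   0.184] twist [-0.001   0.0002  0.0066]
```

View pics/w10.png

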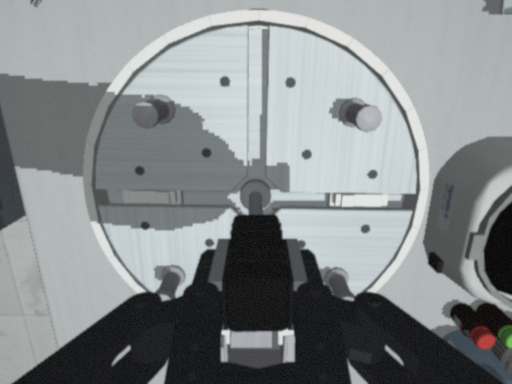

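Call:
apply_moves(
  dp=[
    [0,0.07,0],
    [0,0,0],
    [0,0.01,0.08],
    [0,0,0],
  ],
  twist=[
    [-0.001,0,0.006],
    [0,0,0],
    [0,0,0],
    [0,0,0],
  ],
  jaw=[255,255,255,255],
)

```text
clock: 18.2
tcp_pos: [0.5421, 0.0422, 0.3392]
orientation: [-3.14, 0.014, -0.005]
contact_force: [-0.6, -0.1, -1.5]
grip_width: 0.0226
```

```bash
python3 tip.py 0 0 66
```

```text
t 18.2 tip hx,hy,z mm [ 2.4  1.7 80.1] R 2.9 ang 35.2 jaw -0.51 tilt 0.21 F hx,hy,z [ 0.1 -0.6 -1.5] grip 0.0226
dp units [-0.007 -0.023  0.117] twist [-0.0007 -0.0016  0.0007]
```

Call:
apply_moves(
  dp=[
    [-0.01,-0.01,0.05],
    [0,0,0.06],
    [0,0,0.02],
    [0,0,0],
  ],
  twist=[
    [0,0,0],
    [0,0,0],
    [0,0,0],
    [0,0,0],
  ],
  jaw=[255,255,255,255],
)

```text
clock: 18.6
tcp_pos: [0.5408, 0.0436, 0.3218]
orientation: [-3.14, 0.014, -0.004]
contact_force: [0.4, 0.9, -1.1]
grip_width: 0.0233
```

```bash
python3 tip.py 0 0 63.5
```

```text
t 18.6 tip hx,hy,z mm [ 1.1  0.2 62.7] R 1.1 ang 9.3 jaw -0.52 tilt 0.17 F hx,hy,z [-0.9  0.4 -1.1] grip 0.0233
dp units [ 0.004 -0.012 -0.007] twist [-0.0007 -0.0013  0.0007]
```

Call:
apply_moves(
  dp=[
    [0.003,-0.08,-0.007],
    [0,-0.12,0],
    [0,-0.12,0],
    [0,-0.12,0],
    [0,0,0],
  ],
  twist=[
    [-0.0007,-0.001,0.0007],
    [0,0,0],
    [0,0,0],
    [0,0,0],
    [0,0,0],
  ],
  jaw=[255,255,255,255,255],
)

```text
clock: 19.1
tcp_pos: [0.542, 0.1029, 0.3229]
orientation: [-3.141, 0.013, -0.002]
contact_force: [-0.4, 0.6, -1.8]
grip_width: 0.0233
```

```bash
python3 tip.py -75 0 63.5
```

```text
t 19.1 tip hx,hy,z mm [-58.2   0.4  63.8] R 58.2 ang 179.7 jaw -0.49 tilt 0.08 F hx,hy,z [-0.6 -0.4 -1.8] grip 0.0233
dp units [-0.001 -0.142  0.003] twist [-0.0005 -0.0005  0.0009]
```

Call:
apply_moves(
  dp=[
    [0,-0.09,0],
    [0,0,0],
    [0.1,0.01,0],
    [0.1,0.026,0],
    [0.092,0.043,0],
    [0.083,0.058,0],
    [0,0,0],
  ],
  twist=[
    [0,0,0],
    [0,0,0],
    [0,0,0],
    [0,0,0],
    [0,0,0],
    [0,0,0],
    [0,0,0],
  ],
  jaw=[255,255,255,255,255,255,255],
)

```text
clock: 19.8
tcp_pos: [0.5892, 0.0954, 0.3223]
orientation: [3.141, -0.014, -0.006]
contact_force: [5.1, -3.2, -3.7]
grip_width: 0.023
```

```bash
python3 tip.py -49 49 63.5
```

```text
t 19.8 tip hx,hy,z mm [-50.9  46.4  63.2] R 68.8 ang 137.6 jaw -0.5 tilt 0.21 F hx,hy,z [ 3.2  5.1 -3.7] grip 0.023
dp units [ 0.014  0.016 -0.003] twist [0.0001 0.0017 0.0009]
```

Call:
apply_moves(
  dp=[
    [0.075,0.072,0],
    [0.06,0.083,0],
    [0.043,0.092,0],
    [0.026,0.098,0],
    [0.009,0.08,0],
    [0,0,0],
  ],
  twist=[
    [0,0.0017,0],
    [0,0,0],
    [0,0,0],
    [0,0,0],
    [0,0,0],
    [0,0,0],
  ],
  jaw=[255,255,255,255,255,255],
)

```text
clock: 20.4
tcp_pos: [0.6159, 0.038, 0.322]
orientation: [3.141, -0.019, -0.002]
contact_force: [-0.1, -4.6, 0.5]
grip_width: 0.023
```

```bash
python3 tip.py 0 70 63.5; python3 snap.py wrist w11
```

```text
t 20.4 tip hx,hy,z mm [ 6.3 74.3 62.9] R 74.5 ang 85.2 jaw -0.68 tilt 0.09 F hx,hy,z [ 4.6 -0.1  0.5] grip 0.023
dp units [-0.039 -0.051 -0.005] twist [ 0.0001  0.0007 -0.0006]
```

View pics/w11.png

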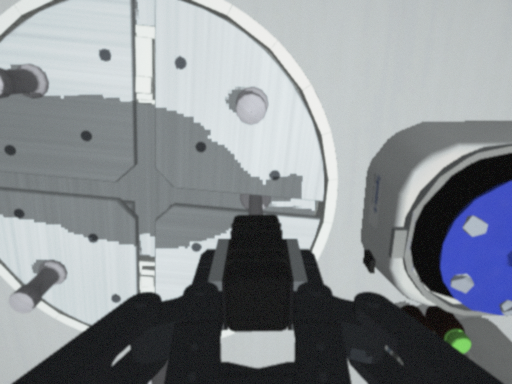

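Call:
apply_moves(
  dp=[
    [-0.03,-0.055,-0.005],
    [0,0,0],
    [-0.1,0,0],
    [-0.12,0,0],
    [0,0,0],
  ],
  twist=[
    [0,0,0],
    [0,0,0],
    [0,0,0],
    [0,0,0],
    [0,0,0],
  ],
  jaw=[255,255,255,255,255],
)

```text
clock: 20.95
tcp_pos: [0.583, 0.0485, 0.3223]
orientation: [-3.141, 0.012, 0.004]
contact_force: [-1.1, -2.3, -0.7]
grip_width: 0.0234
```

```bash
python3 tip.py 0 0 63.5
```

```text
t 20.95 tip hx,hy,z mm [-4.2 40.9 63.2] R 41.2 ang 95.8 jaw -0.44 tilt 0.17 F hx,hy,z [ 2.4 -1.1 -0.7] grip 0.0234
dp units [-0.347  0.032 -0.001] twist [-0.0004  0.0013  0.0013]
```

Call:
apply_moves(
  dp=[
    [-0.05,0.032,0],
    [-0.1,0,0],
    [-0.12,0,0],
    [-0.06,0,0],
    [0,0,0],
  ],
  twist=[
    [0,0.001,0.001],
    [0,0,0],
    [0,0,0],
    [0,0,0],
    [0,0,0],
  ],
  jaw=[255,255,255,255,255],
)

```text
clock: 21.45
tcp_pos: [0.54, 0.0458, 0.3224]
orientation: [-3.139, 0.014, 0.001]
contact_force: [0.4, 0.7, -1.9]
grip_width: 0.0232
```

```bash
python3 tip.py 0 0 63.5; python3 snap.py wrist w12; python3 snap.py side s12
```

```text
t 21.45 tip hx,hy,z mm [-1.4 -1.4 63.3] R 2.0 ang -135.5 jaw -0.49 tilt 0.14 F hx,hy,z [-0.7  0.4 -1.9] grip 0.0232
dp units [ 0.011  0.006 -0.001] twist [-0.0012  0.0002  0.0009]
```

View pics/w12.png

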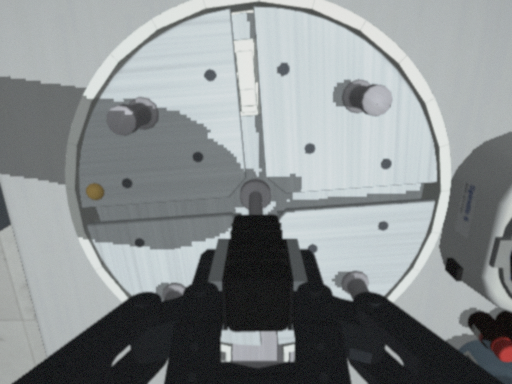

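View pics/s12.png

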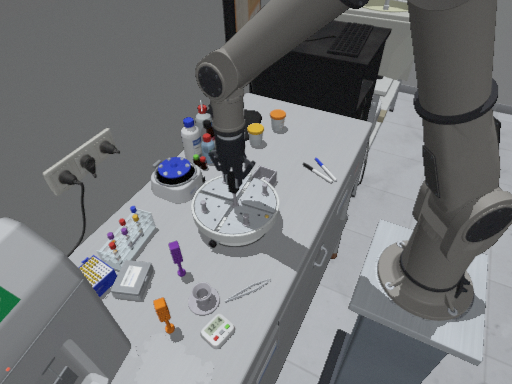

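Call:
apply_moves(
  dp=[
    [0.011,0.006,0],
    [0,0,0],
    [0,0,0],
    [0,0,0],
  ],
  twist=[
    [-0.001,0,0],
    [0,0,0],
    [0,0,0],
    [0,0,0],
  ],
  jaw=[255,255,255,255],
)

```text
clock: 21.95
tcp_pos: [0.5441, 0.0452, 0.3229]
orientation: [3.141, -0.013, 0.004]
contact_force: [-0.5, -0.2, -0.9]
grip_width: 0.023
```

```bash
python3 tip.py 25 0 63.5; python3 snap.py wrist w13
```

```text
t 21.95 tip hx,hy,z mm [-0.   3.5 63.8] R 3.5 ang 90.1 jaw -0.48 tilt 0.16 F hx,hy,z [ 0.2 -0.5 -0.9] grip 0.023
dp units [-0.024  0.21   0.002] twist [ 0.0004 -0.0013  0.001 ]
```

View pics/w13.png

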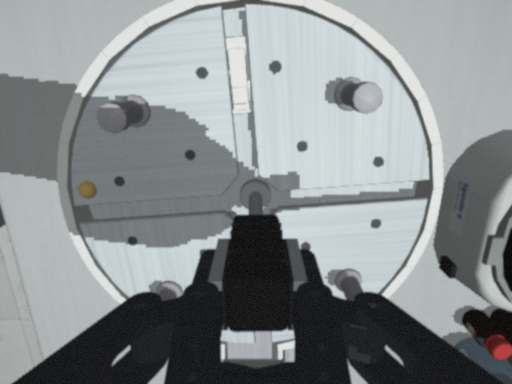

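```bash
python3 - <<'E'
from h import *
import pickle
o,f=pickle.load(open("w13.pkl","rb"))
a=ray(f,[(85,213),(425,190),(234,10),(246,140),(87,190)],.08,o);print(a.round(4))
d=a[1]-a[0];print(np.rad2deg(np.arctan2(d[1],d[0])))
d=a[2]-[.5413,.045,.08];print(np.rad2deg(np.arctan2(d[1],d[0])))
im=f["color"][:,:,::-1][0:240,60:440]
cv2.imwrite("pics/w13z.png",cv2.resize(im,None,fx=2.1,fy=2.1,interpolation=cv2.INTER_CUBIC))
E
```

```text
[[0.428  0.037  0.08  ]
 [0.6585 0.0514 0.08  ]
 [0.534  0.1605 0.08  ]
 [0.5393 0.0863 0.08  ]
 [0.4323 0.0536 0.08  ]]
3.579947070351607
93.62129711486459
```

View pics/w13z.png

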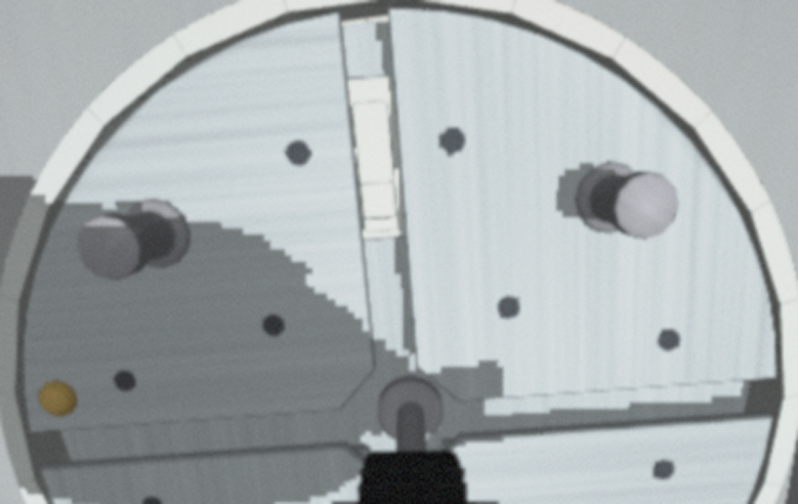

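Call:
apply_moves(
  dp=[
    [-0.024,0.06,0.002],
    [0,0.1,0],
    [0,0.1,0],
    [0,0.1,0],
    [0,0,0],
  ],
  twist=[
    [0,-0.001,0.001],
    [0,0,0],
    [0,0,0],
    [0,0,0],
    [0,0,0],
  ],
  jaw=[255,255,255,255,255],
)

```text
clock: 22.5
tcp_pos: [0.541, -0.0026, 0.3231]
orientation: [3.14, -0.019, 0.005]
contact_force: [-0.6, -0.4, -0.8]
grip_width: 0.0233
```

```bash
python3 tip.py 80 0 63.5
```

```text
t 22.5 tip hx,hy,z mm [47.8  0.9 64. ] R 47.9 ang 1.1 jaw -0.68 tilt 0.18 F hx,hy,z [ 0.4 -0.6 -0.8] grip 0.0233
dp units [-0.001  0.27   0.004] twist [ 0.0005 -0.0014 -0.0007]
```

Call:
apply_moves(
  dp=[
    [0,0.07,0.003],
    [0,0.08,0],
    [0,0.06,0],
    [0,0,0],
  ],
  twist=[
    [0,-0.001,0],
    [0,0,0],
    [0,0,0],
    [0,0,0],
  ],
  jaw=[255,255,255,255],
)

```text
clock: 22.9
tcp_pos: [0.5406, -0.0303, 0.3228]
orientation: [3.141, -0.02, 0.001]
contact_force: [-0.2, 0.1, -1.2]
grip_width: 0.0231
```

```bash
python3 tip.py 80 0 63.5; python3 snap.py side s14;  python3 snap.py top t14; python3 - <<'E'
import cv2
a=cv2.imread("pics/s14.png")[140:260,170:310];cv2.imwrite("pics/s14z.png",cv2.resize(a,None,fx=5,fy=5,interpolation=cv2.INTER_CUBIC))
a=cv2.imread("pics/t14.png")[130:240,190:330];cv2.imwrite("pics/t14z.png",cv2.resize(a,None,fx=5,fy=5,interpolation=cv2.INTER_CUBIC))
E
```

```text
t 22.9 tip hx,hy,z mm [75.4  0.3 63.7] R 75.4 ang 0.2 jaw -0.73 tilt 0.04 F hx,hy,z [-0.1 -0.2 -1.2] grip 0.0231
dp units [-0.001  0.039  0.002] twist [ 0.0002 -0.0003 -0.0011]
```

View pics/s14z.png

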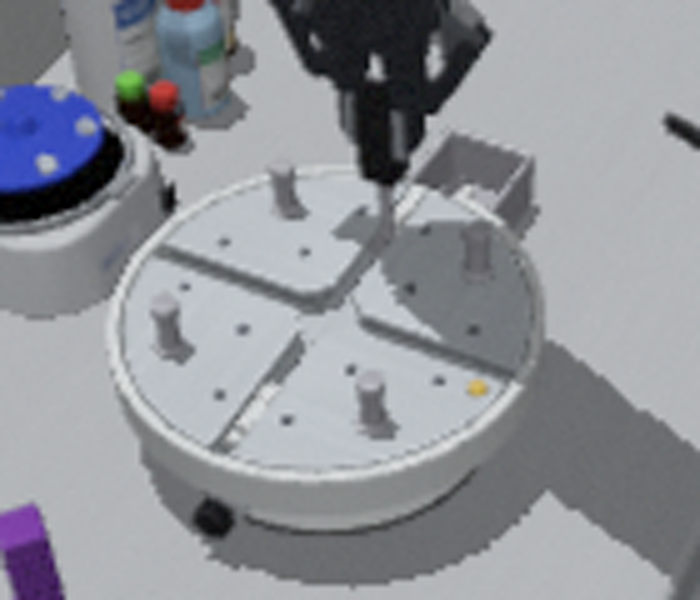

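View pics/t14z.png

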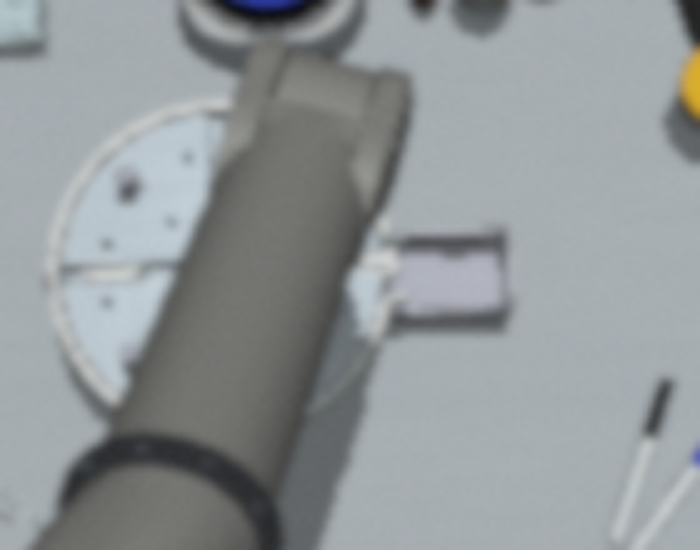

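Call:
apply_moves(
  dp=[
    [0,0.06,0.002],
    [0,0.07,0],
    [0,0.08,0],
    [0,0.08,0],
    [0,0,0],
  ],
  twist=[
    [0,0,-0.001],
    [0,0,0],
    [0,0,0],
    [0,0,0],
    [0,0,0],
  ],
  jaw=[255,255,255,255,255],
)

```text
clock: 23.5
tcp_pos: [0.5403, -0.0661, 0.3222]
orientation: [-3.141, 0.011, 0.0]
contact_force: [1.0, 0.5, -2.0]
grip_width: 0.0233
```

```bash
python3 tip.py 118 0 63.5; python3 snap.py side s15;  python3 - <<'E'
import cv2
a=cv2.imread("pics/s15.png")[140:260,170:310];cv2.imwrite("pics/s15z.png",cv2.resize(a,None,fx=5,fy=5,interpolation=cv2.INTER_CUBIC))
E
```

```text
t 23.5 tip hx,hy,z mm [111.    0.2  63.1] R 111.0 ang 0.1 jaw -0.42 tilt 0.01 F hx,hy,z [-0.5  1.  -2. ] grip 0.0233
dp units [-0.002  0.058 -0.003] twist [-0.0001  0.0001  0.0015]
```

View pics/s15z.png

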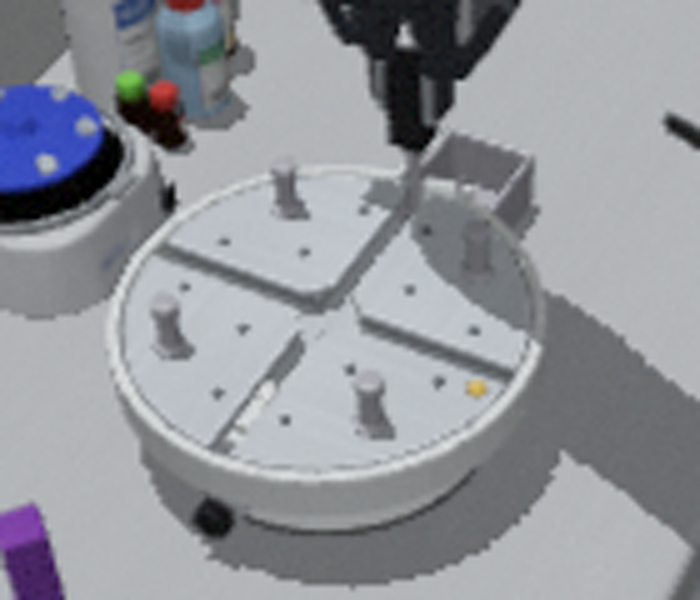

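Call:
apply_moves(
  dp=[
    [0,0.06,0],
    [0,0,0],
    [0,-0.1,0],
    [0,-0.12,0],
    [0,-0.1,0],
    [0,0,0],
  ],
  twist=[
    [0,0,0],
    [0,0,0],
    [0,0,0],
    [0,0,0],
    [0,0,0],
    [0,0,0],
  ],
  jaw=[255,255,255,255,255,255],
)

```text
clock: 24.15
tcp_pos: [0.5405, -0.0298, 0.3217]
orientation: [-3.14, 0.008, 0.003]
contact_force: [0.5, -0.4, -1.5]
grip_width: 0.0231
```

```bash
python3 tip.py 70 0 63.5; python3 snap.py top t16;  python3 - <<'E'
import cv2
a=cv2.imread("pics/t16.png")[130:240,190:330];cv2.imwrite("pics/t16z.png",cv2.resize(a,None,fx=5,fy=5,interpolation=cv2.INTER_CUBIC))
E
```

```text
t 24.15 tip hx,hy,z mm [74.4 -0.4 62.6] R 74.4 ang -0.3 jaw -0.27 tilt 0.13 F hx,hy,z [ 0.4  0.6 -1.5] grip 0.0231
dp units [ 0.    -0.04  -0.007] twist [-0.0008  0.0008  0.0027]
```

View pics/t16z.png

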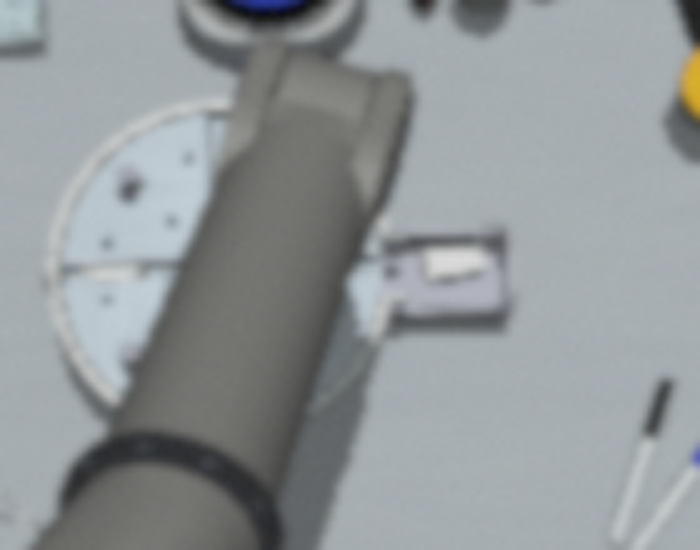

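Call:
apply_moves(
  dp=[
    [0.1,-0.03,-0.007],
    [0.1,-0.027,0],
    [0.095,-0.044,0],
    [0.086,-0.06,0],
    [0.074,-0.074,0],
    [0.06,-0.086,0],
    [0,0,0],
  ],
  twist=[
    [-0.001,0,0.002],
    [0,0,0],
    [0,0,0],
    [0,0,0],
    [0,0,0],
    [0,0,0],
    [0,0,0],
  ],
  jaw=[255,255,255,255,255,255,255],
)

```text
clock: 24.9
tcp_pos: [0.6065, 0.0105, 0.3213]
orientation: [3.141, -0.016, -0.012]
contact_force: [-0.8, 3.9, -0.9]
grip_width: 0.0229
```

```bash
python3 tip.py 0 72 63.5
```

```text
t 24.9 tip hx,hy,z mm [33.9 63.5 62.2] R 72.0 ang 61.9 jaw -0.57 tilt 0.45 F hx,hy,z [-3.9 -0.9 -0.9] grip 0.0229
dp units [ 0.054 -0.282 -0.011] twist [0.0002 0.0038 0.0002]
```

Continue from 62° to about 125°.

Call:
apply_moves(
  dp=[
    [0.044,-0.095,-0.012],
    [0.027,-0.101,0],
    [0.009,-0.105,0],
    [-0.009,-0.105,0],
    [-0.027,-0.101,0],
    [-0.044,-0.095,0],
    [0,0,0],
  ],
  twist=[
    [0,0.004,0],
    [0,0,0],
    [0,0,0],
    [0,0,0],
    [0,0,0],
    [0,0,0],
    [0,0,0],
  ],
  jaw=[255,255,255,255,255,255,255],
)

```text
clock: 25.6
tcp_pos: [0.6067, 0.0871, 0.3221]
orientation: [3.137, -0.017, 0.003]
contact_force: [-0.3, 0.4, -1.0]
grip_width: 0.0229
```

```bash
python3 tip.py -51 51 63.5
```

```text
t 25.6 tip hx,hy,z mm [-41.6  65.4  63. ] R 77.5 ang 122.5 jaw -0.61 tilt 0.29 F hx,hy,z [-0.4 -0.4 -1. ] grip 0.0229
dp units [-0.116 -0.068 -0.005] twist [ 0.0022 -0.0008 -0.    ]
```

Call:
apply_moves(
  dp=[
    [-0.07,-0.075,-0.005],
    [-0.077,-0.065,0],
    [-0.088,-0.05,0],
    [-0.097,-0.035,0],
    [-0.102,-0.02,0],
    [-0.09,0,0],
    [0,0,0],
  ],
  twist=[
    [0.002,-0.001,0],
    [0,0,0],
    [0,0,0],
    [0,0,0],
    [0,0,0],
    [0,0,0],
    [0,0,0],
  ],
  jaw=[255,255,255,255,255,255,255],
)

```text
clock: 26.3
tcp_pos: [0.5383, 0.1186, 0.3232]
orientation: [-3.141, 0.018, -0.002]
contact_force: [-1.7, -0.9, -1.9]
grip_width: 0.0236
```

```bash
python3 tip.py -70 0 63.5
```

```text
t 26.3 tip hx,hy,z mm [-73.6  -3.4  64.1] R 73.6 ang -177.3 jaw -0.67 tilt 0.07 F hx,hy,z [ 0.9 -1.6 -1.9] grip 0.0236
dp units [0.031 0.029 0.005] twist [-0.     -0.0006 -0.0005]
```

Call:
apply_moves(
  dp=[
    [0.024,0.03,0.004],
    [0,0,0],
    [0,0.1,0],
    [0,0.1,0],
    [0,0.1,0],
    [0,0,0],
  ],
  twist=[
    [0,0,0],
    [0,0,0],
    [0,0,0],
    [0,0,0],
    [0,0,0],
    [0,0,0],
  ],
  jaw=[255,255,255,255,255,255],
)

```text
clock: 26.9
tcp_pos: [0.5415, 0.0738, 0.3228]
orientation: [3.141, -0.022, 0.003]
contact_force: [-0.2, -1.3, -1.3]
grip_width: 0.0227
```

```bash
python3 tip.py 0 0 63.5;python3 snap.py wrist w17;python3 snap.py side s17;  python3 - <<'E'
import cv2
a=cv2.imread("pics/s17.png")[140:260,170:310];cv2.imwrite("pics/s17z.png",cv2.resize(a,None,fx=5,fy=5,interpolation=cv2.INTER_CUBIC))
E
```

```text
t 26.9 tip hx,hy,z mm [-28.7   0.4  63.7] R 28.7 ang 179.2 jaw -0.8 tilt 0.13 F hx,hy,z [ 1.3 -0.2 -1.3] grip 0.0227
dp units [0.002 0.24  0.002] twist [ 0.0003 -0.001  -0.0017]
```

View pics/s17z.png

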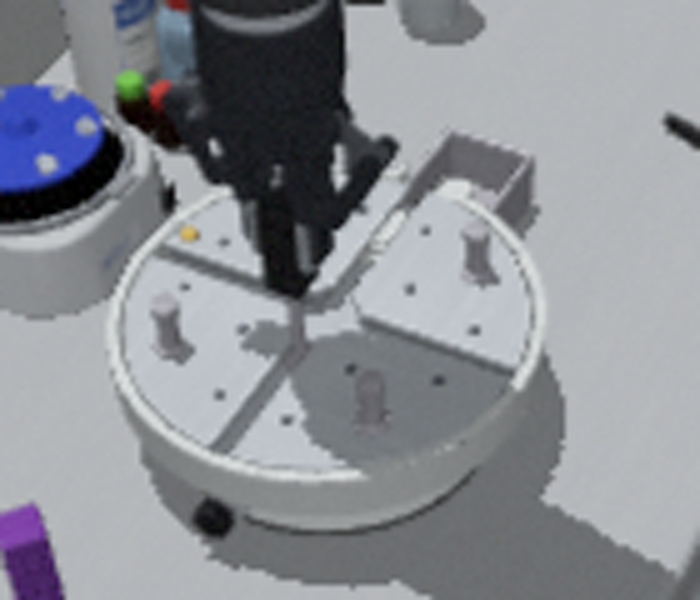

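View pics/w17.png

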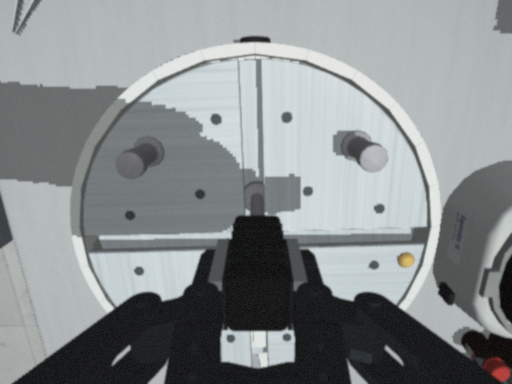

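Call:
apply_moves(
  dp=[
    [0,0.08,0.002],
    [0,0.1,0],
    [0,0.1,0],
    [0,0.1,0],
    [0,0.1,0],
    [0,0.1,0],
    [0,0.08,0],
    [0,0,0],
  ],
  twist=[
    [0,-0.001,-0.001],
    [0,0,0],
    [0,0,0],
    [0,0,0],
    [0,0,0],
    [0,0,0],
    [0,0,0],
    [0,0,0],
  ],
  jaw=[255,255,255,255,255,255,255,255],
)

```text
clock: 27.8
tcp_pos: [0.5411, -0.0105, 0.3227]
orientation: [-3.141, 0.015, -0.002]
contact_force: [0.3, 0.5, -0.5]
grip_width: 0.0231
```

```bash
python3 tip.py 80 0 63.5;python3 snap.py side s18;  python3 - <<'E'
import cv2
a=cv2.imread("pics/s18.png")[140:260,170:310];cv2.imwrite("pics/s18z.png",cv2.resize(a,None,fx=5,fy=5,interpolation=cv2.INTER_CUBIC))
E
```

```text
t 27.8 tip hx,hy,z mm [55.5  0.7 63.6] R 55.5 ang 0.7 jaw -0.56 tilt 0.08 F hx,hy,z [-0.5  0.3 -0.5] grip 0.0231
dp units [-0.003  0.204  0.001] twist [-0.0001 -0.0006  0.0003]
```

View pics/s18z.png

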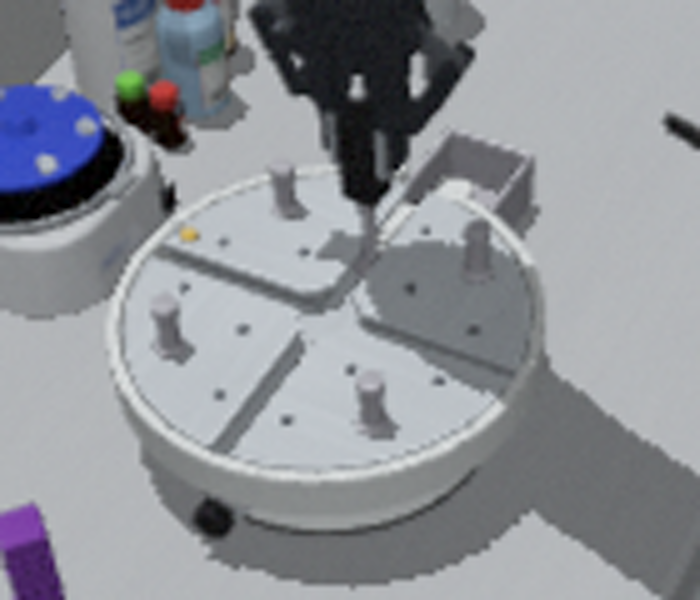

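Pan unchanged; push the second foot out.

Call:
apply_moves(
  dp=[
    [0,0.08,0.001],
    [0,0.1,0],
    [0,0.1,0],
    [0,0.08,0],
    [0,0.08,0],
    [0,0.08,0],
    [0,0.02,0],
    [0,0,0],
  ],
  twist=[
    [0,0,0],
    [0,0,0],
    [0,0,0],
    [0,0,0],
    [0,0,0],
    [0,0,0],
    [0,0,0],
    [0,0,0],
  ],
  jaw=[255,255,255,255,255,255,255,255],
)

```text
clock: 28.65
tcp_pos: [0.5407, -0.0797, 0.3223]
orientation: [-3.141, 0.012, -0.002]
contact_force: [-0.3, 0.1, -0.8]
grip_width: 0.0231
```

```bash
python3 tip.py 118 0 63.5
```

```text
t 28.65 tip hx,hy,z mm [124.5   1.   63.2] R 124.5 ang 0.5 jaw -0.45 tilt 0.08 F hx,hy,z [-0.1 -0.3 -0.8] grip 0.0231
dp units [-0.006 -0.056 -0.003] twist [-0.0003 -0.0006  0.0013]
```

Call:
apply_moves(
  dp=[
    [-0.004,-0.06,-0.003],
    [0,-0.1,0],
    [0,-0.1,0],
    [0,-0.1,0],
    [0,-0.06,0],
    [0,0,0],
  ],
  twist=[
    [0,0,0.001],
    [0,0,0],
    [0,0,0],
    [0,0,0],
    [0,0,0],
    [0,0,0],
  ],
  jaw=[255,255,255,255,255,255],
)

```text
clock: 29.25
tcp_pos: [0.5409, -0.021, 0.3223]
orientation: [-3.139, 0.007, -0.001]
contact_force: [-0.7, -0.4, -1.2]
grip_width: 0.023
```

```bash
python3 tip.py 72 0 63.5;python3 snap.py side s19;python3 snap.py top t19;  python3 - <<'E'
import cv2,numpy as np
a=cv2.imread("pics/s19.png")[140:250,190:300];b=cv2.imread("pics/t19.png")[130:240,230:340]
cv2.imwrite("pics/s19z.png",np.hstack([cv2.resize(x,None,fx=3.6,fy=3.6,interpolation=cv2.INTER_CUBIC) for x in(a,b)]))
E
```

```text
t 29.25 tip hx,hy,z mm [65.3  0.4 63.2] R 65.3 ang 0.3 jaw -0.26 tilt 0.15 F hx,hy,z [ 0.4 -0.7 -1.2] grip 0.023
dp units [-0.003  0.05  -0.002] twist [-0.0012 -0.0002  0.0029]
```

View pics/s19z.png

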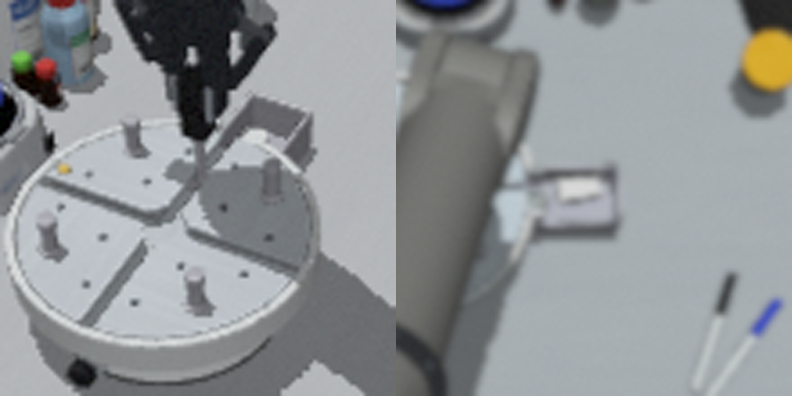

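Call:
apply_moves(
  dp=[
    [-0.09,0,0],
    [-0.098,-0.02,0],
    [-0.092,-0.04,0],
    [-0.083,-0.058,0],
    [-0.072,-0.072,0],
    [-0.058,-0.083,0],
    [0,0,0],
  ],
  twist=[
    [-0.001,0,0.003],
    [0,0,0],
    [0,0,0],
    [0,0,0],
    [0,0,0],
    [0,0,0],
    [0,0,0],
  ],
  jaw=[255,255,255,255,255,255,255],
)

```text
clock: 30.05
tcp_pos: [0.478, 0.012, 0.3231]
orientation: [-3.141, 0.027, -0.009]
contact_force: [-0.5, 4.0, -2.2]
grip_width: 0.0231
```

```bash
python3 tip.py 0 -70 63.5
```

```text
t 30.05 tip hx,hy,z mm [ 33.5 -61.5  64. ] R 70.1 ang -61.4 jaw -0.99 tilt 0.32 F hx,hy,z [-4.  -0.6 -2.2] grip 0.0231
dp units [-0.06  -0.28   0.004] twist [-0.0004 -0.0026 -0.0032]
```

Remaining to about (−4, −70): hx −37 mm (−0.31), hy −8 mm.

Call:
apply_moves(
  dp=[
    [-0.04,-0.09,0.003],
    [-0.026,-0.095,0],
    [-0.005,-0.08,0],
    [0,-0.04,0],
    [0,0,0],
  ],
  twist=[
    [0,-0.0025,-0.003],
    [0,0,0],
    [0,0,0],
    [0,0,0],
    [0,0,0],
  ],
  jaw=[255,255,255,255,255],
)

```text
clock: 30.55
tcp_pos: [0.468, 0.0519, 0.3224]
orientation: [3.141, -0.013, -0.003]
contact_force: [0.2, -0.2, -1.2]
grip_width: 0.0233
```

```bash
python3 tip.py 0 -70 63.5
```

```text
t 30.55 tip hx,hy,z mm [ -6.  -73.7  63.3] R 74.0 ang -94.7 jaw -0.47 tilt 0.1 F hx,hy,z [ 0.2  0.2 -1.2] grip 0.0233
dp units [ 0.028  0.051 -0.002] twist [0.0002 0.0008 0.0011]
```

Call:
apply_moves(
  dp=[
    [0.028,0.048,0],
    [0,0,0],
    [0.1,0,0],
    [0.1,0,0],
    [0,0,0],
  ],
  twist=[
    [0,0,0],
    [0,0,0],
    [0,0,0],
    [0,0,0],
    [0,0,0],
  ],
  jaw=[255,255,255,255,255],
)

```text
clock: 31.05
tcp_pos: [0.4983, 0.0441, 0.3224]
orientation: [3.14, -0.016, -0.002]
contact_force: [-0.7, 0.0, -1.4]
grip_width: 0.0234
```

```bash
python3 tip.py 0 0 63.5;python3 snap.py wrist w20
```

```text
t 31.05 tip hx,hy,z mm [  1.6 -43.3  63.3] R 43.3 ang -87.8 jaw -0.58 tilt 0.08 F hx,hy,z [-0.  -0.7 -1.4] grip 0.0234
dp units [ 0.359 -0.011 -0.002] twist [0.0005 0.0005 0.0002]
```

View pics/w20.png

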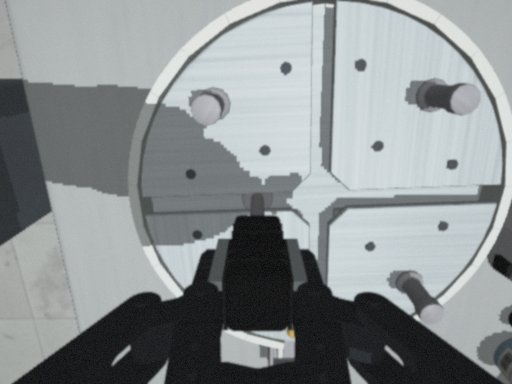

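Nicely aligned. Back to the hub and lift.

Call:
apply_moves(
  dp=[
    [0.05,-0.01,0],
    [0.1,0,0],
    [0.1,0,0],
    [0.08,0,0],
    [0,0,0],
  ],
  twist=[
    [0,0,0],
    [0,0,0],
    [0,0,0],
    [0,0,0],
    [0,0,0],
  ],
  jaw=[255,255,255,255,255],
)

```text
clock: 31.6
tcp_pos: [0.541, 0.0449, 0.3218]
orientation: [3.14, -0.016, -0.003]
contact_force: [0.3, 0.1, -1.4]
grip_width: 0.0231
```

```bash
python3 tip.py 0 0 63.5
```

```text
t 31.6 tip hx,hy,z mm [ 0.4 -0.8 62.7] R 0.9 ang -62.2 jaw -0.57 tilt 0.14 F hx,hy,z [-0.2  0.3 -1.4] grip 0.0231
dp units [ 0.003 -0.001 -0.006] twist [0.0007 0.0009 0.0003]
```

Call:
apply_moves(
  dp=[
    [0,0,-0.1],
    [0,0,-0.1],
    [0,0,-0.2],
    [0,0,-0.25],
    [0,0,-0.25],
    [0,0,0],
  ],
  twist=[
    [0,0,0],
    [0,0,0],
    [0,0,0],
    [0,0,0],
    [0,0,0],
    [0,0,0],
  ],
  jaw=[255,255,255,255,255,255],
)

```text
clock: 32.2
tcp_pos: [0.54, 0.0437, 0.4375]
orientation: [3.14, -0.019, -0.006]
contact_force: [1.0, 0.6, -0.8]
grip_width: 0.0232
```

```bash
python3 tip.py; python3 go.py .48 .319 .41 39.7; python3 snap.py top t21;python3 snap.py side s21
```

```text
t 32.2 tip hx,hy,z mm [  1.6  -2.3 178.4] R 2.8 ang -54.6 jaw -0.7 tilt 0.23 F hx,hy,z [-0.6  1.  -0.8] grip 0.0232
t 32.2 pos [0.54   0.0437 0.4375] jaw ang -0.7 tilt 0.23 F [ 1.   0.6 -0.8] grip 0.0232
q [-0.85  0.28  0.8   1.87 -0.22  1.08  0.03]
dp units [-0.527 -2.288  0.228] len mm 283.1 twist units [-1.000e-04  2.000e-03 -3.367e-01]
```

View pics/s21.png

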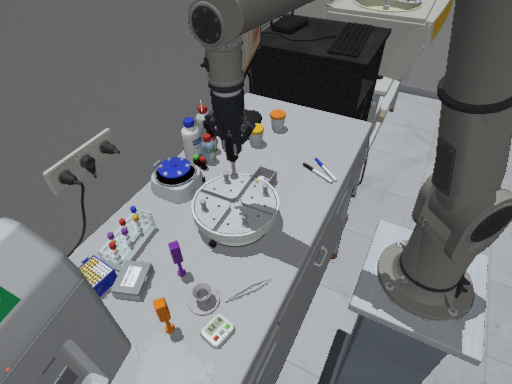

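Call:
apply_moves(
  dp=[
    [-0.065,-0.28,0],
    [-0.065,-0.28,0],
    [-0.065,-0.28,0],
    [-0.065,-0.28,0],
    [-0.065,-0.28,0],
    [-0.065,-0.28,0],
    [-0.065,-0.28,0],
    [-0.05,-0.25,0],
    [0,0,0],
  ],
  twist=[
    [0,0.002,0],
    [0,0,0],
    [0,0,0],
    [0,0,0],
    [0,0,0],
    [0,0,0],
    [0,0,0],
    [0,0,0],
    [0,0,0],
  ],
  jaw=[255,255,255,255,255,255,255,255,255],
)

```text
clock: 33.2
tcp_pos: [0.4734, 0.3178, 0.4231]
orientation: [3.129, -0.025, -0.033]
contact_force: [0.1, 0.2, -1.6]
grip_width: 0.0231
```

```bash
cat > tw.py <<'E'
import sys
from h import *
from bench import r
L=.2591
o=r.get_obs();T=toolT(o);tip=T[:3,3]+T[:3,:3]@[0,0,L]
a=list(map(float,sys.argv[1:]))
d,w=rel(o,np.array(a[:3])+[0,0,L],down(np.deg2rad(a[3])))
print("t",round(o["clock"],2),"tip",tip.round(4),"dp",(d/.12).round(3),"tw",(w/np.deg2rad(120)).round(4),"F",o["contact_force"].round(1),"grip",o["grip_width"].round(4))
E
python3 tw.py .48 .319 .08 -0.6; python3 snap.py wrist w22
```

```text
Traceback (most recent call last):
  File "tw.py", line 8, in <module>
    print("t",round(o["clock"],2),"tip",tip.round(4),"dp",(d/.12).round(3),"tw",(w/np.deg2rad(120)).round(4),"F",o["contact_force"].round(1),"grip",o["grip_width"].round(4))
                                                                                                                                                    ^^^^^^^^^^^^^^^^^^^^^
AttributeError: 'float' object has no attribute 'round'
```

View pics/w22.png

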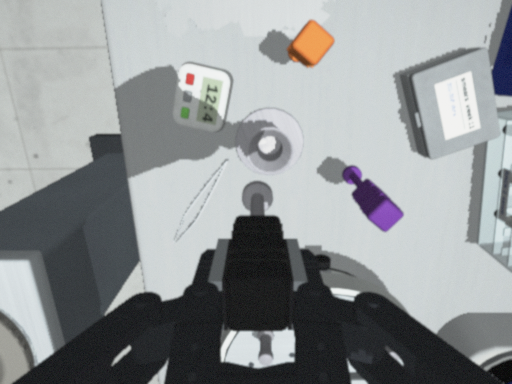

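```bash
sed -i 's/o\["grip_width"\].round(4)/round(o["grip_width"],4)/' tw.py; python3 tw.py .48 .319 .08 -0.6; python3 - <<'E'
from h import *
import pickle
o,f=pickle.load(open("w22.pkl","rb"))
print(ray(f,[(269.7,141)],.004,o),ray(f,[(269,150)],.048,o))
im=f["color"][:,:,::-1][95:215,215:335]
cv2.imwrite("pics/w22z.png",cv2.resize(im,None,fx=5,fy=5,interpolation=cv2.INTER_CUBIC))
P=cloud(f,o);g=P[...,2]
m=np.zeros(g.shape,bool);m[100:180,230:310]=1
q=P[m&(g>.04)&(g<.055)];print(len(q),cv2.minEnclosingCircle(q[:,:2].astype(np.float32)))
q=P[m&(g>.003)&(g<.012)];print(len(q),cv2.minEnclosingCircle(q[:,:2].astype(np.float32)))
E
```

```text
t 33.25 tip [0.4685 0.3119 0.164 ] dp [ 0.064 -0.041  0.697] tw [ 0.0065  0.0101 -0.0037] F [-0.6 -0.2 -1.5] grip 0.0233
[[0.48016178 0.31920957 0.004     ]] [[0.47888016 0.31879813 0.048     ]]
1145 ((0.47927868366241455, 0.3179120719432831), 0.025714904069900513)
2141 ((0.4733912944793701, 0.326626181602478), 0.05038559436798096)
```

View pics/w22z.png

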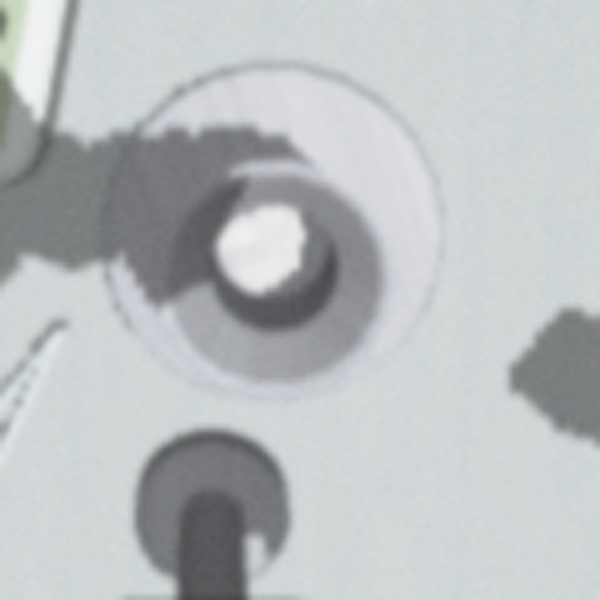

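Call:
apply_moves(
  dp=[
    [0.06,-0.04,0.1],
    [0,0,0.2],
    [0,0,0.2],
    [0,0,0],
    [0,0,0],
  ],
  twist=[
    [0.0065,0.01,-0.0035],
    [0,0,0],
    [0,0,0],
    [0,0,0],
    [0,0,0],
  ],
  jaw=[255,255,255,255,255],
)

```text
clock: 33.75
tcp_pos: [0.4812, 0.3142, 0.3587]
orientation: [3.136, -0.026, -0.005]
contact_force: [0.1, -0.2, -1.1]
grip_width: 0.0231
```

```bash
python3 tw.py .4797 .3188 .06 -0.6
```

```text
t 33.75 tip [0.4804 0.3128 0.0996] dp [-0.012 -0.04   0.329] tw [ 0.0027  0.0015 -0.0028] F [ 0.1 -0.2 -1.1] grip 0.0231
```

Call:
apply_moves(
  dp=[
    [-0.012,-0.045,0.1],
    [0,0,0.18],
    [0,0,0],
    [0,0,0],
  ],
  twist=[
    [0.0027,0.0015,-0.0028],
    [0,0,0],
    [0,0,0],
    [0,0,0],
  ],
  jaw=[255,255,255,255],
)

```text
clock: 34.15
tcp_pos: [0.481, 0.3198, 0.3265]
orientation: [-3.137, 0.018, -0.006]
contact_force: [0.2, -0.3, -0.1]
grip_width: 0.0232
```

```bash
python3 tw.py .4797 .3188 .06 -0.6
```

```text
t 34.15 tip [0.482  0.3208 0.0674] dp [-0.011  0.008  0.062] tw [-0.002  -0.0018 -0.0004] F [ 0.2 -0.3 -0.1] grip 0.0232
```

Call:
apply_moves(
  dp=[
    [-0.012,0.01,0.04],
    [0,0,0],
    [0,0,0.08],
    [0,0,0.05],
    [0,0,0],
  ],
  twist=[
    [-0.002,-0.0018,0],
    [0,0,0],
    [0,0,0],
    [0,0,0],
    [0,0,0],
  ],
  jaw=[255,255,255,255,255],
)

```text
clock: 34.65
tcp_pos: [0.4801, 0.3192, 0.3071]
orientation: [-3.138, 0.017, -0.004]
contact_force: [0.1, -0.1, -2.0]
grip_width: 0.0233
```

```bash
python3 tw.py .4797 .3188 .006 -0.6
```

```text
t 34.65 tip [0.4808 0.32   0.048 ] dp [-0.004  0.004  0.35 ] tw [-0.0015 -0.0012 -0.0001] F [ 0.1 -0.1 -2. ] grip 0.0233
```

Call:
apply_moves(
  dp=[
    [-0.004,0.004,0.08],
    [0,0.003,0.1],
    [0,0,0.1],
    [0,0,0.03],
    [0,0,0],
  ],
  twist=[
    [-0.0015,-0.0012,0],
    [0,0,0],
    [0,0,0],
    [0,0,0],
    [0,0,0],
  ],
  jaw=[255,255,255,255,255],
)

```text
clock: 35.15
tcp_pos: [0.4793, 0.3182, 0.2656]
orientation: [3.14, -0.017, -0.002]
contact_force: [1.0, 0.6, -1.7]
grip_width: 0.023
```

```bash
python3 tw.py .4797 .3188 .006 -0.6
```

```text
t 35.15 tip [0.479  0.3178 0.0065] dp [ 0.003 -0.005  0.005] tw [ 0.0008  0.0007 -0.0001] F [ 1.   0.6 -1.7] grip 0.023
```

Call:
apply_moves(
  dp=[
    [0,0,0],
    [0,0,0],
    [0,0,0],
    [0,0,-0.1],
    [0,0,-0.2],
    [0,0,-0.3],
    [0,0,-0.3],
    [0,0,-0.3],
    [0,0,-0.2],
    [0,0,0],
  ],
  twist=[
    [0,0,0],
    [0,0,0],
    [0,0,0],
    [0,0,0],
    [0,0,0],
    [0,0,0],
    [0,0,0],
    [0,0,0],
    [0,0,0],
    [0,0,0],
  ],
  jaw=[120,120,120,120,120,120,120,120,0,0],
)

```text
clock: 36.15
tcp_pos: [0.4808, 0.317, 0.4479]
orientation: [-3.138, 0.021, -0.006]
contact_force: [0.2, -0.9, 0.5]
grip_width: 0.0726
```

```bash
python3 go.py .5397 -.05 .45 -0.6; python3 snap.py wrist w23; python3 snap.py side s23
```

```text
t 36.15 pos [0.4808 0.317  0.4479] jaw ang -0.77 tilt 0.29 F [ 0.2 -0.9  0.5] grip 0.0726
q [-1.25  0.32  0.71  1.78 -0.23  1.11 -0.48]
dp units [ 0.532  3.051 -0.025] len mm 371.7 twist units [-0.0015 -0.0019 -0.0015]
```

View pics/w23.png

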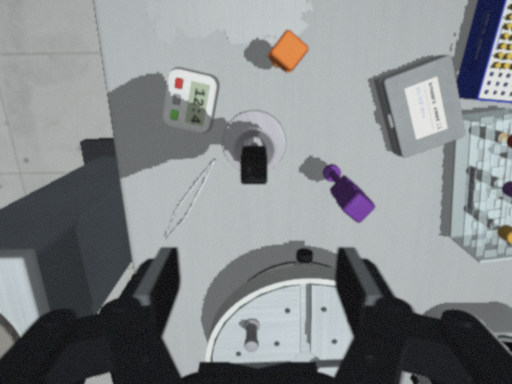

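View pics/s23.png

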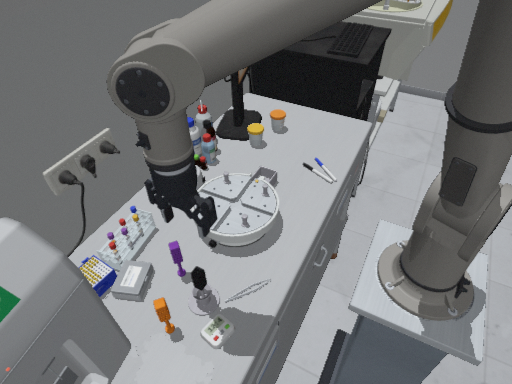

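Call:
apply_moves(
  dp=[
    [0.05,0.25,0],
    [0.05,0.35,0],
    [0.055,0.35,0],
    [0.055,0.35,0],
    [0.055,0.35,0],
    [0.055,0.35,0],
    [0.055,0.35,0],
    [0.055,0.35,0],
    [0.05,0.25,0],
    [0,0,0],
  ],
  twist=[
    [0,0,0],
    [0,0,0],
    [0,0,0],
    [0,0,0],
    [0,0,0],
    [0,0,0],
    [0,0,0],
    [0,0,0],
    [0,0,0],
    [0,0,0],
  ],
  jaw=[0,0,0,0,0,0,0,0,0,0],
)

```text
clock: 37.25
tcp_pos: [0.5297, -0.0486, 0.435]
orientation: [3.134, -0.011, -0.026]
contact_force: [-0.1, 0.2, -0.1]
grip_width: 0.0853
```

```bash
python3 go.py .5397 -.134 .3 -0.6; python3 snap.py wrist w24
```

```text
t 37.25 pos [ 0.5297 -0.0486  0.435 ] jaw ang -0.42 tilt 1.07 F [-0.1  0.2 -0.1] grip 0.0853
q [-0.72  0.28  0.85  1.9  -0.22  1.09  0.21]
dp units [0.108 0.702 1.129] len mm 160.0 twist units [0.0038 0.008  0.0015]
```

View pics/w24.png

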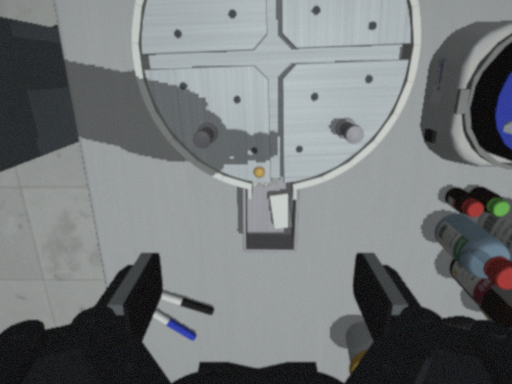

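```bash
python3 - <<'E'
import cv2,numpy as np,pickle
from h import *
a=cv2.imread("pics/w24.png")[165:255,225:315];cv2.imwrite("pics/w24z.png",cv2.resize(a,None,fx=6.5,fy=6.5,interpolation=cv2.INTER_CUBIC))
o,f=pickle.load(open("w24.pkl","rb"));P=cloud(f,o)
for v in range(182,248,5): print(v,P[v,250:294:4,2].round(3)*1000//1)
E
```

```text
182 [75. 45. 81. 81. 82. 80. 29. 19.  4. 81. 80.]
187 [81.  4.  3.  4.  3.  4.  3.  4.  5.  2.  4.]
192 [78.  4.  4.  4.  4.  4.  3.  3.  3. 12.  4.]
197 [78.  2.  3.  3.  3. 18. 17. 18. 18. 20.  4.]
202 [ 3.  4.  4.  3.  4.  4. 19. 19. 20. 18.  4.]
207 [ 3.  5.  3.  4.  4.  2. 19. 18. 17. 18.  4.]
212 [ 4.  3.  4.  3.  4.  4. 19. 19. 18. 19. 19.]
217 [  3.   2.   3.   4.   4.   3. 404.  19.  18.  19.  18.]
222 [ 3.  4.  4.  4.  2.  3. 19. 17. 18. 20. 17.]
227 [ 4.  4.  3.  2.  3.  3. 18. 19. 18. 18. 18.]
232 [2. 4. 3. 4. 4. 4. 3. 3. 2. 4. 4.]
237 [12. 12. 12. 12. 12. 11. 13. 11. 11. 11. 11.]
242 [26. 26. 26. 25. 26. 25. 25. 25. 24. 24. 25.]
247 [37. 38. 39. 38. 38. 38. 38. 39. 38. 37. 36.]
```

View pics/w24z.png

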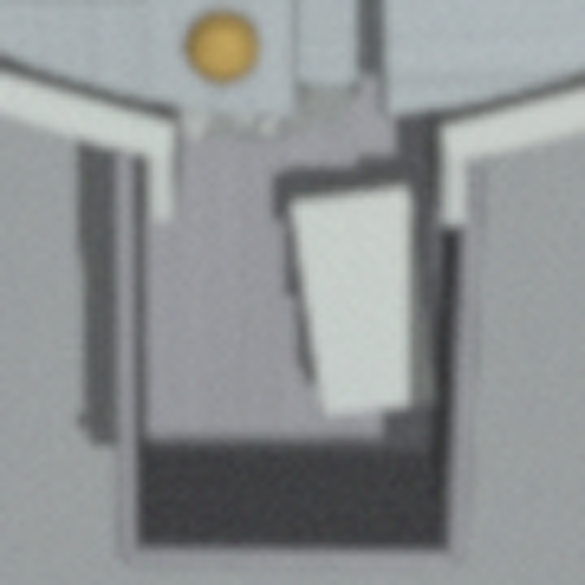

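```bash
python3 snap.py side s25; python3 snap.py top t25;  python3 - <<'E'
import cv2,numpy as np
a=cv2.imread("pics/s23.png")[155:215,235:295];b=cv2.imread("pics/t25.png")[150:210,250:310]
cv2.imwrite("pics/s25z.png",np.hstack([cv2.resize(x,None,fx=6.6,fy=6.6,interpolation=cv2.INTER_CUBIC) for x in(a,b)]))
E
```

```text
(no output)
```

View pics/s25z.png

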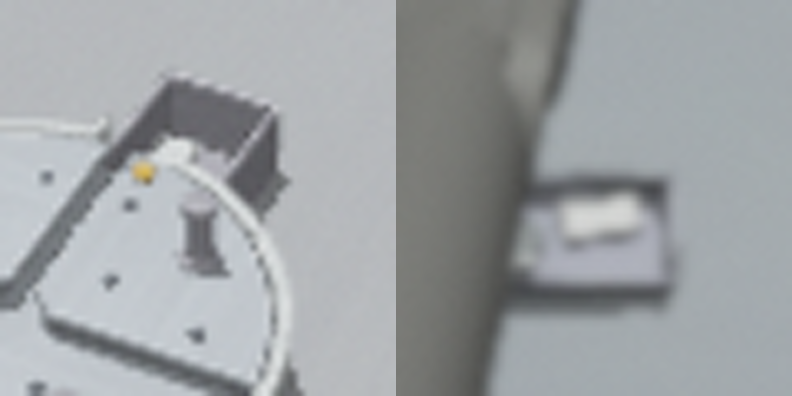

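Call:
apply_moves(
  dp=[
    [0.05,0.3,0],
    [0.05,0.4,0],
    [0,0.4,0],
    [0,0.3,0],
    [0,0,0],
    [0,0,0],
    [0,0,0],
    [0,0,0],
    [0,0,0],
    [0,0,0],
    [0,0,0],
    [0,0,0],
    [0,0,0],
    [0,0,0],
    [0,0,0],
    [0,0,0],
    [0,0,0],
    [0,0,0],
    [0,0,0],
  ],
  twist=[
    [0.004,0.008,0],
    [0,0,0],
    [0,0,0],
    [0,0,0],
    [0,0,0.07],
    [0,0,0.07],
    [0,0,0.07],
    [0,0,0.07],
    [0,0,0.07],
    [0,0,0.07],
    [0,0,0.07],
    [0,0,0.07],
    [0,0,0.07],
    [0,0,0.07],
    [0,0,0.07],
    [0,0,0.07],
    [0,0,0.07],
    [0,0,0.07],
    [0,0,0],
  ],
  jaw=[0,0,0,0,0,0,0,0,0,0,0,0,0,0,0,0,0,0,0],
)

```text
clock: 39.3
tcp_pos: [0.5561, -0.1716, 0.4196]
orientation: [1.613, -2.689, -0.048]
contact_force: [-0.5, -1.3, -0.1]
grip_width: 0.0854
```

```bash
python3 go.py .5397 -.22 .36 -178; python3 snap.py wrist w26
```

```text
t 39.3 pos [ 0.5561 -0.1716  0.4196] jaw ang -118.11 tilt 1.8 F [-0.5 -1.3 -0.1] grip 0.0854
q [-0.67  0.7   1.36  1.81 -0.72  1.28 -1.17]
dp units [ 0.426 -0.084  0.489] len mm 78.5 twist units [ 0.0155 -0.0024  0.4991]
```

View pics/w26.png

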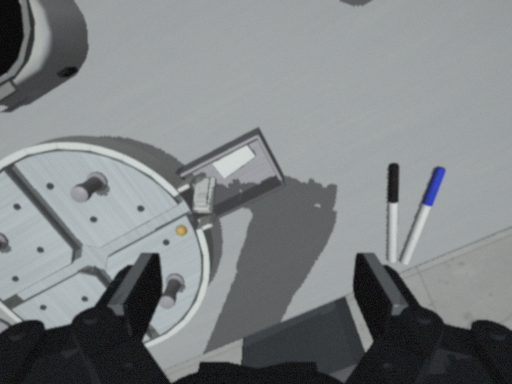

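```bash
python3 - <<'E'
import cv2,numpy as np,pickle
from h import *
a=cv2.imread("pics/w26.png")[120:240,165:295];cv2.imwrite("pics/w26z.png",cv2.resize(a,None,fx=6,fy=5,interpolation=cv2.INTER_CUBIC))
o,f=pickle.load(open("w26.pkl","rb"));P=cloud(f,o)
C=np.array([.5413,.0450]);A=np.deg2rad(-90.6);HX=np.array([np.cos(A),np.sin(A)]);HY=np.array([-HX[1],HX[0]])
for u,v in [(205,195),(200,182),(212,182),(198,212),(210,208),(205,188),(204,202),(235,160)]:
    p=P[v,u];print((u,v),((p[:2]-C)@HX*1000).round(1),((p[:2]-C)@HY*1000).round(1),(p[2]*1000).round(1))
E
```

```text
(205, 195) 135.2 -3.7 38.9
(200, 182) 132.7 8.4 22.6
(212, 182) 142.7 0.1 14.9
(198, 212) 119.3 -16.5 43.7
(210, 208) 134.8 -17.5 46.6
(205, 188) 137.0 1.6 31.5
(204, 202) 132.5 -8.3 46.3
(235, 160) 180.1 11.7 17.3
```

View pics/w26z.png

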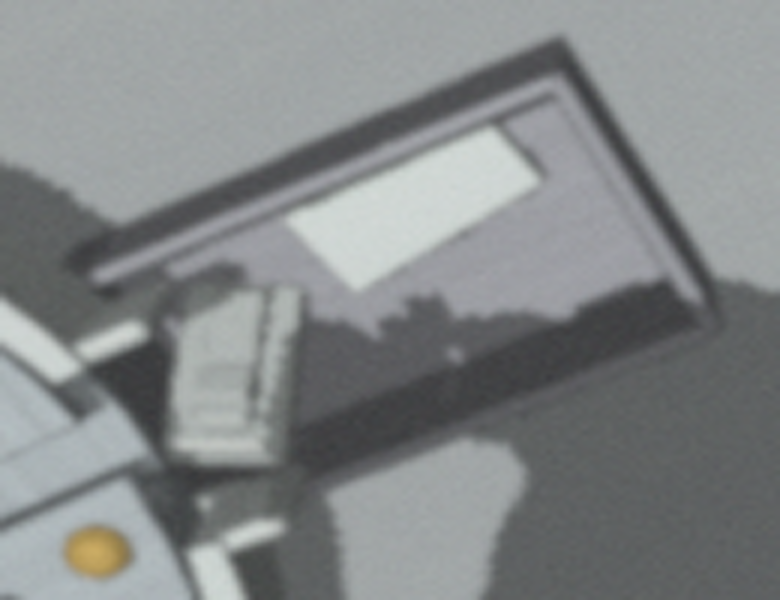

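Call:
apply_moves(
  dp=[
    [0,0,0],
    [0,0,0],
  ],
  twist=[
    [0,0,0],
    [0,0,0],
  ],
  jaw=[0,0],
)

```text
clock: 39.55
tcp_pos: [0.5566, -0.1698, 0.419]
orientation: [1.631, -2.679, -0.051]
contact_force: [0.3, 0.8, 0.1]
grip_width: 0.0851
```

```bash
python3 snap.py wrist w27; python3 snap.py top t27; python3 - <<'E'
import cv2,numpy as np,pickle
from h import *
a=cv2.imread("pics/w27.png")[120:240,165:295];b=cv2.imread("pics/t27.png")[150:210,240:305]
cv2.imwrite("pics/w27z.png",np.hstack([cv2.resize(x,(390,390),interpolation=cv2.INTER_CUBIC) for x in(a,b)]))
o,f=pickle.load(open("w24.pkl","rb"));P=cloud(f,o)
C=np.array([.5413,.0450]);A=np.deg2rad(-90.6);HX=np.array([np.cos(A),np.sin(A)]);HY=np.array([-HX[1],HX[0]])
for h in [(135,-4,39),(133,8,23),(135,-17,46),(180,11.7,17)]:
    p=np.r_[C+HX*h[0]/1000+HY*h[1]/1000,h[2]/1000];q=proj(f,p,o)[0];print(h,q,P[int(q[1]),int(q[0]),2])
o,f=pickle.load(open("w27.pkl","rb"));P=cloud(f,o)
g=P[...,2];hx=(P[...,:2]-C)@HX*1000;hy=(P[...,:2]-C)@HY*1000
m=(hx>108)&(hx<222)&(abs(hy)<36)&(g<.052)&(g>.036);print(m.sum(),cv2.minAreaRect(np.c_[hx[m],hy[m]].astype(np.float32)))
E
```

```text
(135, -4, 39) [267.88316904 183.49714232] 0.07966268295668
(133, 8, 23) [277.86239379 177.6781796 ] 0.06236662962124245
(135, -17, 46) [256.39964543 185.39096103] 0.046279042181203545
(180, 11.7, 17) [279.79680153 212.11573887] 0.01687889521553576
1436 ((166.3745574951172, -1.5910110473632812), (108.20411682128906, 65.23090362548828), 0.18079176545143127)
```

View pics/w27z.png

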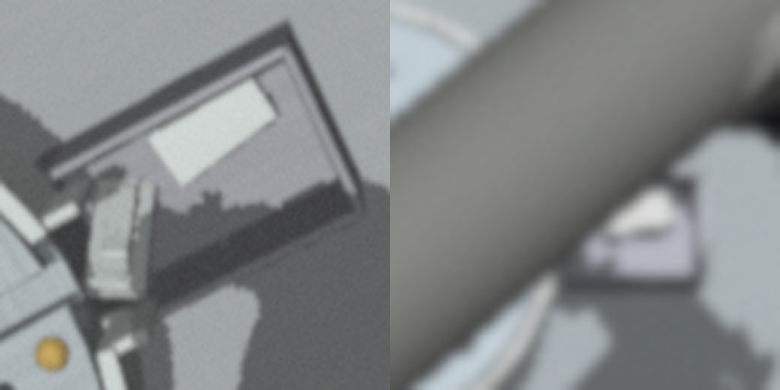

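Call:
apply_moves(
  dp=[
    [0,0,0],
    [0,0,0],
    [0,0,0],
    [0,0,0],
    [0,0,0],
    [0,0,0],
    [0,0,0],
    [0,0,0],
    [0,0,0],
    [0,0,0],
    [0,0,0],
    [0,0,0],
    [0,0,0],
    [0,0,0],
    [0,0,0],
  ],
  twist=[
    [0.01,0,-0.07],
    [0,0,-0.07],
    [0,0,-0.07],
    [0,0,-0.07],
    [0,0,-0.07],
    [0,0,-0.07],
    [0,0,-0.07],
    [0,0,-0.07],
    [0,0,-0.07],
    [0,0,-0.07],
    [0,0,-0.07],
    [0,0,-0.07],
    [0,0,-0.07],
    [0,0,-0.05],
    [0,0,0],
  ],
  jaw=[0,0,0,0,0,0,0,0,0,0,0,0,0,0,0],
)

```text
clock: 41.15
tcp_pos: [0.5531, -0.1748, 0.4235]
orientation: [-3.123, -0.022, -0.014]
contact_force: [0.5, 0.2, 1.1]
grip_width: 0.0854
```

```bash
python3 go.py .5397 -.136 .26 -0.6
```

```text
t 41.15 pos [ 0.5531 -0.1748  0.4235] jaw ang 0.81 tilt 1.17 F [0.5 0.2 1.1] grip 0.0854
q [-0.43  0.39  0.83  1.81 -0.34  1.09  0.54]
dp units [-0.119 -0.3    1.367] len mm 168.6 twist units [-0.0088 -0.0042  0.0118]
```

Call:
apply_moves(
  dp=[
    [-0.1,-0.07,0.1],
    [0,-0.07,0.3],
    [0,-0.07,0.35],
    [0,-0.07,0.35],
    [0,0,0.2],
    [0,0,0],
    [0,0,0],
  ],
  twist=[
    [-0.009,-0.004,0.012],
    [0,0,0],
    [0,0,0],
    [0,0,0],
    [0,0,0],
    [0,0,0],
    [0,0,0],
  ],
  jaw=[0,0,0,0,0,0,0],
)

```text
clock: 41.85
tcp_pos: [0.5426, -0.1427, 0.2663]
orientation: [3.139, -0.05, 0.014]
contact_force: [-0.1, -0.6, 0.3]
grip_width: 0.0854
```

```bash
python3 go.py .5400 -.136 .193 -0.6;python3 snap.py wrist w28
```

```text
t 41.85 pos [ 0.5426 -0.1427  0.2663] jaw ang -1.83 tilt 0.53 F [-0.1 -0.6  0.3] grip 0.0854
q [-0.38  0.56  0.7   1.99 -0.52  0.77  0.59]
dp units [-0.029 -0.056  0.611] len mm 73.7 twist units [ 0.0011 -0.0043 -0.0103]
```

View pics/w28.png

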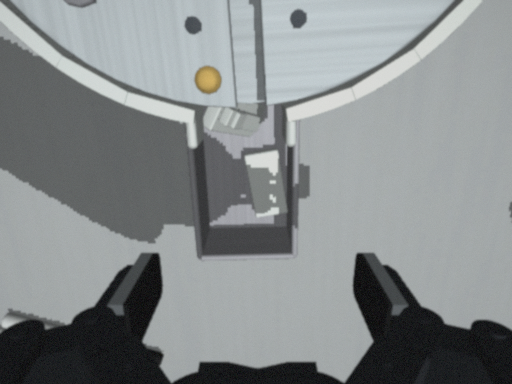

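Call:
apply_moves(
  dp=[
    [-0.03,-0.03,0.1],
    [0,0,0.2],
    [0,0,0.2],
    [0,0,0.08],
    [0,0,0],
  ],
  twist=[
    [0.001,-0.004,-0.01],
    [0,0,0],
    [0,0,0],
    [0,0,0],
    [0,0,0],
  ],
  jaw=[0,0,0,0,0],
)

```text
clock: 42.4
tcp_pos: [0.5419, -0.1394, 0.1998]
orientation: [3.141, -0.013, 0.018]
contact_force: [-0.7, -0.6, 0.8]
grip_width: 0.0852
```

```bash
python3 go.py .5400 -.138 .193 -0.6
```

```text
t 42.4 pos [ 0.5419 -0.1394  0.1998] jaw ang -0.49 tilt 0.67 F [-0.7 -0.6  0.8] grip 0.0852
q [-0.31  0.65  0.6   2.01 -0.61  0.64  0.68]
dp units [-0.017 -0.012  0.057] len mm 7.2 twist units [ 0.     -0.0056  0.001 ]
```

Call:
apply_moves(
  dp=[
    [-0.012,0,0.05],
    [0,0,0],
    [0,0,0],
    [0,0,0],
    [0,0,0],
    [0,0,0],
    [0,0,0],
  ],
  twist=[
    [0,-0.0055,0],
    [0,0,0],
    [0,0,0],
    [0,0,0],
    [0,0,0],
    [0,0,0],
    [0,0,0],
  ],
  jaw=[0,0,255,255,255,255,255],
  grip_force=40,
)

```text
clock: 43.1
tcp_pos: [0.5411, -0.1398, 0.1966]
orientation: [3.141, -0.013, 0.005]
contact_force: [0.5, -0.9, -2.4]
grip_width: 0.0632
```

```bash
python3 go.py .5400 -.25 .194 -0.6;python3 snap.py wrist w29
```

```text
t 43.1 pos [ 0.5411 -0.1398  0.1966] jaw ang -0.47 tilt 0.17 F [ 0.5 -0.9 -2.4] grip 0.0632
q [-0.31  0.66  0.6   2.01 -0.61  0.65  0.68]
dp units [-0.002  0.918  0.022] len mm 110.2 twist units [ 0.0002 -0.0014  0.0011]
```

View pics/w29.png

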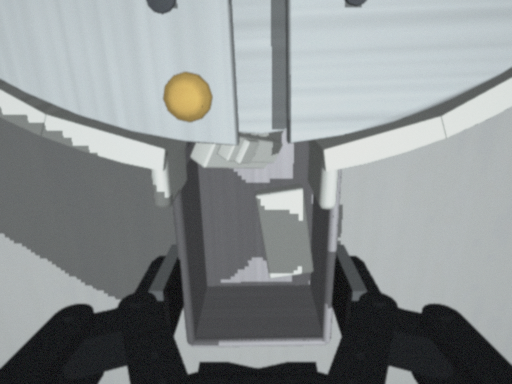

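Call:
apply_moves(
  dp=[
    [0,0.05,0],
    [0,0.08,0],
    [0,0.08,0],
    [0,0.08,0],
    [0,0,0],
  ],
  twist=[
    [0,0,0],
    [0,0,0],
    [0,0,0],
    [0,0,0],
    [0,0,0],
  ],
  jaw=[255,255,255,255,255],
)

```text
clock: 43.65
tcp_pos: [0.5407, -0.1783, 0.1965]
orientation: [3.14, -0.014, 0.004]
contact_force: [0.3, -0.4, -3.5]
grip_width: 0.063
```

```bash
python3 go.py .5400 -.25 .197 -0.6;python3 snap.py wrist w30
```

```text
t 43.65 pos [ 0.5407 -0.1783  0.1965] jaw ang -0.5 tilt 0.18 F [ 0.3 -0.4 -3.5] grip 0.063
q [-0.23  0.67  0.59  1.99 -0.6   0.66  0.74]
dp units [-0.001  0.597 -0.003] len mm 71.7 twist units [ 0.0005 -0.0014  0.0008]
```

View pics/w30.png

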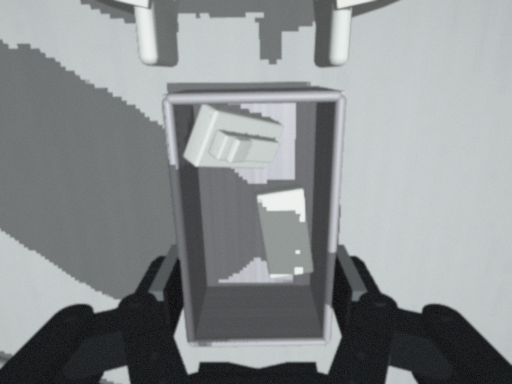

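```bash
python3 - <<'E'
from h import *
import pickle
o,f=pickle.load(open("w6.pkl","rb"))
print(ray(f,[(185,250),(163,285),(145,238)],.005,o))
E
```

```text
[[ 0.45719974 -0.29389124  0.005     ]
 [ 0.42774381 -0.33940349  0.005     ]
 [ 0.41439244 -0.27829621  0.005     ]]
```

Call:
apply_moves(
  dp=[
    [0,0.07,0],
    [0,0.12,0],
    [0,0.14,0],
    [0,0.14,0],
    [0,0.12,0],
    [0,0.05,0],
    [0,0,0],
  ],
  twist=[
    [0,0,0],
    [0,0,0],
    [0,0,0],
    [0,0,0],
    [0,0,0],
    [0,0,0],
    [0,0,0],
  ],
  jaw=[255,255,255,255,255,255,255],
)

```text
clock: 44.4
tcp_pos: [0.5408, -0.2583, 0.1963]
orientation: [-3.14, 0.009, -0.005]
contact_force: [0.2, 0.7, -2.4]
grip_width: 0.0636
```

```bash
python3 go.py .5400 -.255 .195 -0.6
```

```text
t 44.4 pos [ 0.5408 -0.2583  0.1963] jaw ang -0.33 tilt 0.21 F [ 0.2  0.7 -2.4] grip 0.0636
q [-0.08  0.7   0.58  1.91 -0.59  0.7   0.85]
dp units [-0.007 -0.028  0.011] len mm 3.7 twist units [-0.001  -0.0014  0.0022]
```

Call:
apply_moves(
  dp=[
    [0,0,0.015],
    [0,0,0.012],
    [0,0,0],
    [0,0,0],
  ],
  twist=[
    [-0.001,-0.001,0],
    [0,0,0],
    [0,0,0],
    [0,0,0],
  ],
  jaw=[255,255,255,255],
)

```text
clock: 44.8
tcp_pos: [0.5412, -0.2574, 0.1965]
orientation: [-3.138, 0.008, -0.003]
contact_force: [-0.0, -0.5, -3.2]
grip_width: 0.0632
```

```bash
python3 go.py .5400 -.255 .195 -0.6
```

```text
t 44.8 pos [ 0.5412 -0.2574  0.1965] jaw ang -0.28 tilt 0.25 F [-0.  -0.5 -3.2] grip 0.0632
q [-0.08  0.7   0.58  1.91 -0.59  0.7   0.85]
dp units [-0.01  -0.02   0.013] len mm 3.1 twist units [-0.0018 -0.001   0.0027]
```

Call:
apply_moves(
  dp=[
    [0,0,0.03],
    [0,0,0.02],
    [0,0,0],
  ],
  twist=[
    [-0.0015,-0.001,0],
    [0,0,0],
    [0,0,0],
  ],
  jaw=[255,255,255],
)

```text
clock: 45.1
tcp_pos: [0.5415, -0.2575, 0.1969]
orientation: [-3.136, 0.007, -0.004]
contact_force: [0.4, 0.6, -3.1]
grip_width: 0.063
```

```bash
python3 go.py .5400 -.255 .195 -0.6; python3 snap.py side s31; python3 snap.py wrist w31; python3 - <<'E'
import cv2,pickle
from h import *
a=cv2.imread("pics/s31.png")[110:210,220:330];cv2.imwrite("pics/s31z.png",cv2.resize(a,None,fx=6,fy=6,interpolation=cv2.INTER_CUBIC))
o,f=pickle.load(open("w31.pkl","rb"));P=cloud(f,o);g=P[...,2]
for v,u in [(97,250),(200,170),(200,342),(340,250),(250,225),(60,250),(30,480)]: print(v,u,P[v,u].round(4))
E
```

```text
t 45.1 pos [ 0.5415 -0.2575  0.1969] jaw ang -0.26 tilt 0.35 F [ 0.4  0.6 -3.1] grip 0.063
q [-0.08  0.7   0.58  1.91 -0.59  0.7   0.85]
dp units [-0.012 -0.02   0.016] len mm 3.4 twist units [-0.0027 -0.0011  0.0028]
97 250 [ 0.5413 -0.1827  0.0467]
200 170 [ 4.973e-01 -2.381e-01 -1.000e-04]
200 342 [ 0.5881 -0.2381  0.0013]
340 250 [ 0.5399 -0.2882  0.0454]
250 225 [ 0.5259 -0.2655  0.0044]
60 250 [ 5.405e-01 -1.688e-01 -4.000e-04]
30 480 [ 6.449e-01 -1.567e-01 -1.000e-04]
```

View pics/s31z.png

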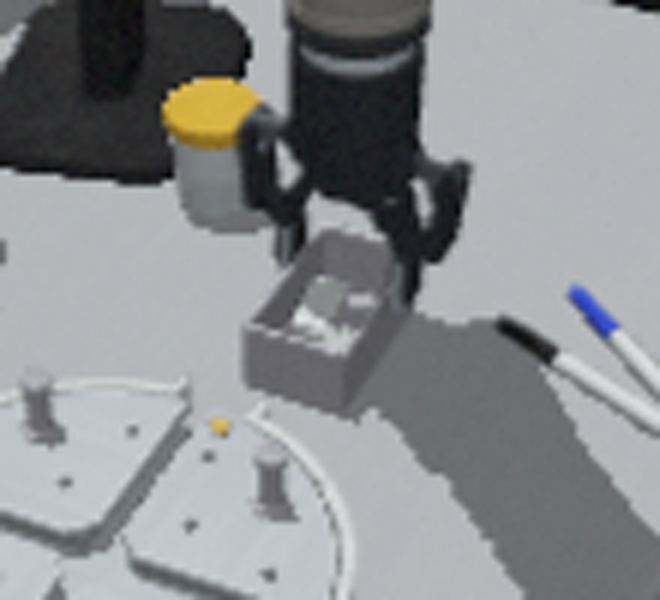

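View pics/w31.png

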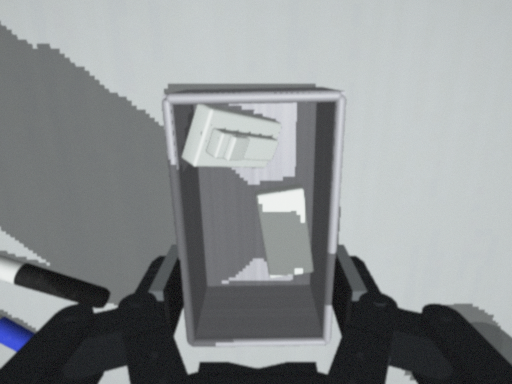

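Call:
apply_moves(
  dp=[
    [0,0,0],
    [0,0,0],
    [0,0,0],
    [0,0,0],
    [0,0,-0.1],
    [0,0,-0.25],
    [0,0,-0.35],
    [0,0,-0.35],
    [0,0,-0.35],
    [0,-0.2,-0.35],
    [0,0,0],
  ],
  twist=[
    [0,0,0],
    [0,0,0],
    [0,0,0],
    [0,0,0],
    [0,0,0],
    [0,0,0],
    [0,0,0],
    [0,0,0],
    [0,0,0],
    [0,0,0],
    [0,0,0],
  ],
  jaw=[0,0,0,0,0,0,0,0,0,0,0],
)

```text
clock: 46.3
tcp_pos: [0.5414, -0.2346, 0.416]
orientation: [-3.136, 0.011, 0.001]
contact_force: [1.2, -0.2, -0.7]
grip_width: 0.0856
```

```bash
python3 go.py .54 -.16 .42 -0.6; python3 snap.py wrist w32; python3 snap.py side s32;python3 snap.py top t32
```

```text
t 46.3 pos [ 0.5414 -0.2346  0.416 ] jaw ang -0.4 tilt 0.34 F [ 1.2 -0.2 -0.7] grip 0.0856
q [-0.3   0.41  0.81  1.79 -0.34  1.08  0.62]
dp units [-0.016 -0.622 -0.029] len mm 74.7 twist units [-0.0028  0.0004  0.0017]
```

View pics/w32.png

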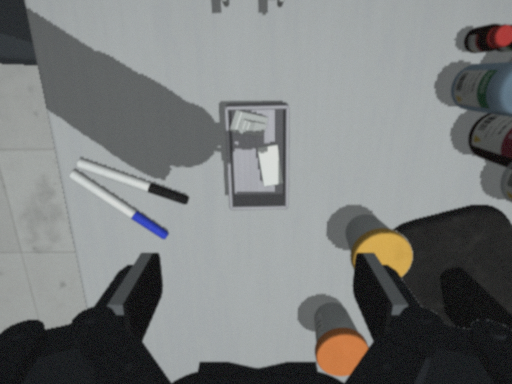

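View pics/s32.png

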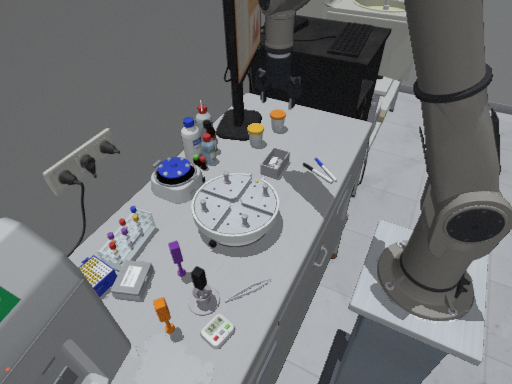

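```bash
python3 - <<'E'
from h import *
import pickle
o,f=pickle.load(open("w24.pkl","rb"))
print("button",ray(f,[(259.3,172)],.083,o).round(4),"start .5224,-.0618")
o,f=pickle.load(open("w32.pkl","rb"));P=cloud(f,o);g=P[...,2]
m=(g>.038)&(g<.052)&(abs(P[...,0]-.541)<.05)&(abs(P[...,1]+.238)<.08)
q=P[m];print("pan",cv2.minAreaRect(q[:,:2].astype(np.float32)*1000),"rim z by side",[round(float(np.median(q[s,2])),4) for s in (q[:,0]<.525,q[:,0]>.557,q[:,1]>-.19,q[:,1]<-.285)])
m=(abs(P[...,0]-.541)<.027)&(abs(P[...,1]+.238)<.05);print("inside z max",g[m].max())
f=load("top0.npz");_,t=pickle.load(open("t32.pkl","rb"))
d=cv2.absdiff(cv2.cvtColor(f["color"],cv2.COLOR_RGB2GRAY),cv2.cvtColor(t["color"],cv2.COLOR_RGB2GRAY))
for n,(u,v) in {"timer":(150,224),"c1":(334,147),"c2":(369,155)}.items(): print(n,d[v-8:v+8,u-8:u+8].max())
P=cloud(t);m=np.zeros(P.shape[:2],bool);m[185:220,145:175]=1;g=P[...,2];q=P[m&(g>.118)&(g<.15)];print("scraper top",q.mean(0),len(q))
a=cv2.imread("pics/t32.png")[130:240,120:400];cv2.imwrite("pics/t32z.png",cv2.resize(a,None,fx=2.8,fy=2.8,interpolation=cv2.INTER_CUBIC))
E
```

```text
button [[ 0.5268 -0.0631  0.083 ]] start .5224,-.0618
pan ((542.9172973632812, -236.64093017578125), (65.03107452392578, 111.14727783203125), 0.8115708827972412) rim z by side [0.0453, 0.0456, 0.0455, 0.0452]
inside z max 0.3295221954714481
timer 10
c1 81
c2 9
scraper top [0.47723058 0.31917923 0.1304851 ] 50
```

View pics/t32z.png

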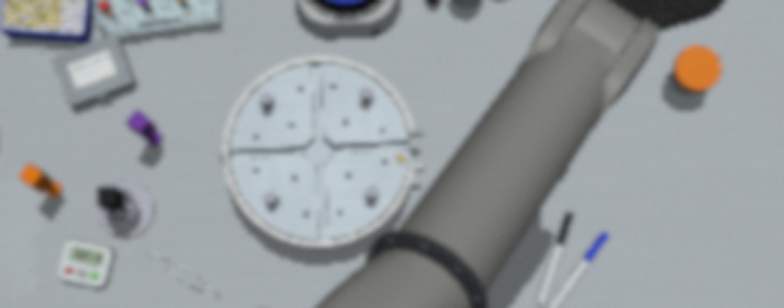

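```bash
python3 - <<'E'
from h import *
import pickle
f=load("top0.npz");_,t=pickle.load(open("t32.pkl","rb"))
for x in (f,t):
    h=cv2.cvtColor(x["color"],cv2.COLOR_RGB2HSV).astype(int)
    w=np.zeros(h.shape[:2]);s=(slice(178,198),slice(254,272))
    m=(h[s][...,0]>12)&(h[s][...,0]<32)&(h[s][...,1]>50)
    v,u=np.nonzero(m);W=h[s][...,1][m];c=((u*W).sum()/W.sum()+254,(v*W).sum()/W.sum()+178);print(m.sum(),c,ray(x,[c],.083)[0].round(4))
E
```

```text
4 (np.float64(262.51181102362204), np.float64(187.48425196850394)) [ 0.5198 -0.0604  0.083 ]
3 (np.float64(262.6850828729282), np.float64(186.28729281767957)) [ 0.5243 -0.0612  0.083 ]
```

```bash
python3 -c "
from bench import r
print(r.hand_in())"
```

```text
the job is handed in; nothing more can be done
None
```

The job is done and handed in at about 46 s of the 210 s allowed; `r.hand_in()` reports no verdict.

Only two feet were present, in slots 1 and 3. I set the pan under the mouth and pushed each foot out with the scraper, turning the carousel with its disc. I then brought the home slot back to the mouth, stood the scraper in its socket, and slid the pan out to the right.

Last checks:
- **Feet:** both lie inside the pan. One is flat and the other leans on the inner end wall; it reached about 47 mm under the mouth and was not re-measured after the pan was moved. My depth reading for the highest point inside the pan was spoiled by a stray point, so this rests on the pictures and that earlier reading.
- **Pan:** its rim is level to within 0.5 mm. The rim measured about 1.5 mm above nominal, within calibration error. The pan centre is about 0.28 m from the carousel axis.
- **Carousel:** the button beside the home slot sits about 4.5 mm (2.4°) from where it started, in both the wrist and top views. That is inside the 14 mm limit, but the detent did not pull it exactly home, and I did not nudge it further.
- **Scraper:** upright in its socket. Its top is at (0.477, 0.319) and 0.130 m up, within about 1 mm of where it began.
- **Timer and cups:** the timer and the second cup look unchanged in the top view. The arm hid the first cup there; in the side view it looks to be where it was.

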